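# Locate a sharpening stone against its pins and wedge it fast

### The job

The sharpening stone lies askew on its wooden holder: push it gently up against both steel pins and the end stop, so that it touches all three, never pressing the brittle stone hard. Only then lay the loose wooden wedge flat in the slot between the stone and the slanted fence, thin end towards the end stop, and press it in until it jams and keeps the stone clamped on both pins and up to the stop. Let go, and leave the other things on the worktop where they are.

Things in the scene. Friction and masses are not known exactly. Their poses are not given: they have to be found in the camera images.
- holder: the holder: fixed brown wooden board, 156 x 300 mm, its flat top 20 mm above its underside; place and yaw differ each time. Origin: centre of the underside; x axis across it to the side with the two pins (away from the robot), y along it to the end with the end stop. In its frame (mm) the located stone has its centre at x = 11, y = 35 and its long face nearer the robot at x = -18
- pin_a: upright steel pin, 10 mm thick, rising 18 mm above the board's top, the one nearer the end stop. Fixed to the holder at its x = 45, y = 85 mm, so that it touches the stone at x = 40 mm. Origin: on its axis, at the board's top
- pin_b: the second such pin, farther from the end stop, at holder x = 45, y = -35 mm. Origin: on its axis, at the board's top
- end_stop: pale wooden block across the holder's end, 50 x 14 mm, 16 mm high above the board's top, fixed. Origin: centre of its underside, at holder x = 11, y = 132 mm; its stop face is 7 mm from there towards the stone, at holder y = 125 mm. The stone chips if it is pressed on the stop or on a pin with over 20 N
- fence: pale wooden bar, 22 x 122 mm, 10 mm high, screwed on the board along the side nearer the robot, oblique by 1 in 10. Origin: centre of its underside, axes as the holder's, at holder y = 16, x = -56 mm but adjustable by 2 mm either way (the wedge then jams up to 20 mm sooner or later). Inner face: its own x = 11 mm + y/10. So the slot to the stone widens away from the end stop
- stone: sharpening stone, dark grey below, beige above, 58 (x) x 180 (y) x 28 mm high, 0.44 to 0.69 kg, smooth, loose on the board; 1.5 to 4 N slide it. Origin: centre of its underside; axes as the holder's when located. Starts 9 to 14 mm off the pins, 8 to 32 mm off the end stop, turned up to 0.1 rad. Push it by the upper half of its long face (over the low fence) and by its free end face
- stone_edge_a (a point): point on the stone's long face towards the pins, at its x = 29 mm, y = +50 mm, half way up: touches at pin_a
- stone_edge_b (a point): point on the same face at y = -70 mm: touches at pin_b
- stone_end (a point): centre of the stone's end face towards the end stop (its y = +90 mm, half way up)
- wedge: loose pale wooden wedge on the worktop, 150 mm long (y), 20 mm high, 22 mm thick at the thin end (+y), 37 mm at the other, 0.08 kg. Upright grip on its middle: 12 mm thick (x), 36 mm long, to 62 mm above the underside; pinch it across x. Origin: centre of the underside, under the grip. Straight side, for the stone, at x = +14.75 mm; the other slopes 1 in 10 like the fence
- wedge_back (a point): centre of the wedge's thick end face, 75 mm behind its origin, 10 mm above its underside: the place to push it. With the fence in mid position the wedge jams with its origin at holder x = -33, y = -10 mm; 1 mm of play across is 10 mm of travel along. Waxed sides (friction 0.3 to 0.4): pushed in with 8 to 15 N it sticks and stays tight
- ramekin: bystander: small white fluted ramekin, 68 mm wide, 38 mm high. Origin: centre of its underside
- peeler: bystander: dark blue vegetable peeler, 170 x 25 x 18 mm, lying along the worktop's front edge. Origin: centre of its underside
- tin: bystander: food tin, 57 mm wide, 72 mm high. Origin: centre of its underside

How it is judged:
By the outcome, as a careful person would: the job done as asked, in the order asked, and still so for the second after the job is handed in, with the robot touching nothing.
It also fails if it takes over 72 s, if anything falls off the work surface, if the arm or the gripper's body presses on something with over 40 N, if the wrist force passes 120 N, or if a joint passes its speed limit or range.

### The arm

A 7-joint arm with a two-finger parallel gripper is mounted at the origin on a cart in front of the work surface, level with it; the furniture and walls round the work are solid. World frame = base frame: x ahead of the robot, y to its left, z up, the work surface at z = 0. Lengths are in m, angles in rad, forces in N, time in s.
With the tool pointing down it reaches from about 0.4 to 0.85 m from the base axis. Payload 10.4 kg.
Tool frame: the origin (TCP) lies on the centre line of the jaws, within the pads' length; the fingertips stand 11 mm ahead of it and the grasp point (between the pads) lies 8 mm behind it (tip_reach is the distance from the TCP to the fingertips, in m); z points along the fingers, y is the line along which they close (so a half turn about z gives the same grasp; the last joint's range is limited). The gripper opens to 85 mm and grips with 20 to 120 N. Pads are 22 mm wide; open, the fingers measure 114 mm over their backs; the gripper's body (76 mm by 85 mm) begins 54 mm behind the grasp point. The pads swing forward as they close: fully open they stand 13 mm farther back than shut.
Start: joints at [-1.363, 0.332, -0.065, 1.46, 0.022, 1.35, -0.088], TCP at [0.143, 0.608, 0.242] pointing down, gripper open.
Joint ranges: [-2.6, 2.6], [-0.5, 2.12], [-1.47, 1.34], [0.16, 2.42], [-1.27, 4.41], [0.06, 2.06], [-2.6, 2.6]. Speed limits (rad/s): [2.22, 2.22, 2.79, 2.79, 3.14, 3.14, 3.14].

### API

Orientations are given as a unit quaternion [x, y, z, w].
In Python, from workcell import get_obs, camera, hand_in, tip_reach gives the robot as it stands. The module is installed in compiled form; this text tells all that it offers.
- The arm moves only by the tool move_arm, never from a script. Its argument "plan" is a list of rows, each an object with "delta_pos": the shift along the tool's x, y, z in m, a list of three; "turn": the turn, a rotation vector about the tool's x, y, z in rad, a list of three; "fingers": the closure, from 0 (fully open) to 1 (shut). A call has 1 to 12 rows; each row is the pose to reach, as a shift and turn from the pose commanded when the call began, along the tool's axes at that moment; what a row does not reach only later rows make up. A row lasts 1/8 s, in which the tool goes at most 62.5 mm and 10.7 degrees, less where a joint would pass 70% of its speed; a pose out of reach is approached as far as the arm can. A call with a gripper value outside its range is refused whole. The fingers move at their own pace and stop on an object; "force" is the grip in N (left out, the last holds). Time passes only in rows, so rows that repeat a pose let the fingers close. It gives the time, the measured TCP pose, the force, the opening and the grip force at its end, in the units of the state.
- get_obs(): the state, without advancing time (a new reading comes with each control period).
- camera(name): name is "scene" or "top" or "wrist"; returns a dict with "color" (420x560x3 uint8, red, green, blue), "range_z" (420x560 float32, m along the optical axis (not along the pixel's ray), 0 where there is no reading), "fx", "fy", "cx", "cy" (pixels), "R" (3x3) and "t" (3): a world point X has camera coordinates R X + t; the wrist camera has in their place "tool_from_camera" (4x4, takes a point from camera to tool coordinates, whose origin is the TCP and whose axes are the flange's). Camera axes: x right, y down, z forward; pixel columns grow to the right and rows downward; lengths in m; the calibration is good to about 2 mm. The wrist camera is an equidistant fisheye: a pixel r from the principal point sees the ray r / f radians off the axis. A picture is of the moment at which its call begins: read the wrist's pose just before it.
- hand_in(): hands the job in; it is judged then, once.
The state is a dict: "clock": time; "joint_pos": joint angles; "joint_velocities": joint speeds; "tau": joint torques, N m; "position": TCP position; "ee_rot": TCP orientation; "ft_force": force on the tool from outside, world axes, zero at the start; "torque": the same for the moment, N m; "grip_width": opening from 0.0 (shut) to 1.0 (fully open); "grasp_force": force on a finger pad.
Only numpy, scipy, OpenCV 4.12 (cv2) and the standard library are available. Lean on these libraries where they do the work, as an engineer would, in place of code of your own. Each camera call takes 0.05 s, during which the arm holds its last target. There are 200 camera calls.

## Working session

There is one attempt and no reset: what is moved stays moved. The work goes in short steps, Python scripts to look and compute and a tool call to move; the robot and the scene stay as the last step left them, time stands still between calls to the robot, and variables do not carry over. Pictures are saved under pics/ and viewed, at most 12 in all, crops included, and the job is handed in when it is done.

Besides the shell and the picture viewer there is one more tool, called as name(argument=value, ...), one argument or row to a line, values as JSON. move_arm: Moves the arm, as the interface text tells. Its arguments: {"type":"object","properties":{"plan":{"type":"array","items":{"type":"object","properties":{"delta_pos":{"type":"array","items":{"type":"number"}},"turn":{"type":"array","items":{"type":"number"}},"fingers":{"type":"number"}}}},"force":{"type":"number"}},"required":["plan"]}

```bash
mkdir -p pics
cat > h.py <<'E'
import numpy as np, cv2
from workcell import get_obs, camera, tip_reach
from scipy.spatial.transform import Rotation as Ro
def cloud(c):
    z=c["range_z"]; v,u=np.mgrid[:z.shape[0],:z.shape[1]]
    P=np.stack([(u-c["cx"])/c["fx"]*z,(v-c["cy"])/c["fy"]*z,z],-1)
    W=(P-c["t"])@np.array(c["R"]); W[z==0]=np.nan
    return W
def ray(c,uv,h):
    uv=np.atleast_2d(uv).astype(float)
    d=np.c_[(uv[:,0]-c["cx"])/c["fx"],(uv[:,1]-c["cy"])/c["fy"],np.ones(len(uv))]@np.array(c["R"])
    o=-np.array(c["R"]).T@np.array(c["t"])
    return o+d*((h-o[2])/d[:,2])[:,None]
E
python3 - <<'E'
from h import *
o=get_obs(); print(o["clock"],o["position"],o["ee_rot"],o["ft_force"],tip_reach)
for n in("top","scene"):
    c=camera(n); cv2.imwrite(f"pics/{n}0.png",c["color"][...,::-1]); np.savez(n+"0.npz",**c)
    print(n,-np.array(c["R"]).T@c["t"],c["fx"])
E
```

```text
0.0 [0.14289373 0.60806985 0.24147647] [ 1.15135325e-01  9.93349548e-01 -7.27564739e-04 -5.21639253e-05] [-0.12807489 -0.17212225  0.06055141] 0.011
top [0.43628909 0.20095817 1.12237812] 427.4459652906011
scene [ 0.13857216 -0.45056929  0.94441167] 508.38402532890024
```

View pics/top0.png

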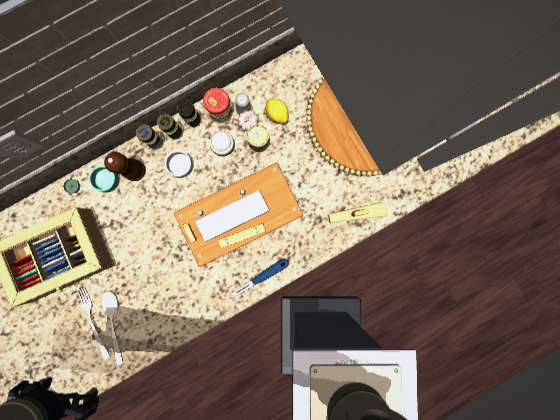

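View pics/scene0.png

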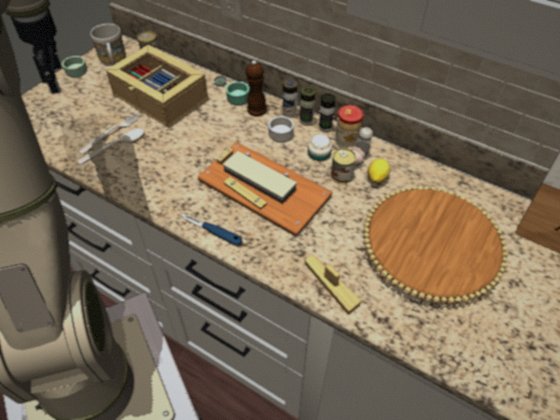

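The top view shows the board centred near (238,213), with the stone on it, the end stop at the left (190,232), the pins at (200,212) and (243,191), and the fence at (242,236). The wedge lies at (358,213). The scene view agrees.

Run:
```python
from h import *
c=dict(np.load("top0.npz")); W=cloud(c)
hsv=cv2.cvtColor(c["color"],cv2.COLOR_RGB2HSV)
for uv in [(238,213),(283,200),(230,215),(190,232),(242,236),(335,217),(358,213),(380,210),(300,250),(200,212),(243,191)]:
    print(uv,hsv[uv[1],uv[0]],c["color"][uv[1],uv[0]],W[uv[1],uv[0]].round(4))
crop=c["color"][150:280,165:400,::-1]
cv2.imwrite("pics/top0c.png",cv2.resize(crop,None,fx=3.4,fy=3.4,interpolation=cv2.INTER_CUBIC))
```

```text
(238, 213) [113   8 246] [238 240 246] [0.4998 0.2972 0.0474]
(283, 200) [ 17 153 238] [238 174  95] [0.5354 0.1834 0.0165]
(230, 215) [111   7 246] [239 241 246] [0.4945 0.3169 0.0515]
(190, 232) [ 30  77 239] [239 238 167] [0.4523 0.4202 0.0324]
(242, 236) [ 30  78 239] [238 239 166] [0.4421 0.2884 0.0279]
(335, 217) [ 31  67 240] [238 240 177] [0.491  0.0493 0.0216]
(358, 213) [ 31  72 240] [238 240 172] [ 0.499  -0.0027  0.0608]
(380, 210) [ 30  75 239] [238 239 169] [ 0.5092 -0.0677  0.0198]
(300, 250) [ 18  62 209] [209 188 158] [ 0.4056  0.1387 -0.0023]
(200, 212) [111   7 245] [238 240 245] [0.5029 0.3946 0.0371]
(243, 191) [115   6 242] [236 237 242] [0.5563 0.2855 0.0402]
```

View pics/top0c.png

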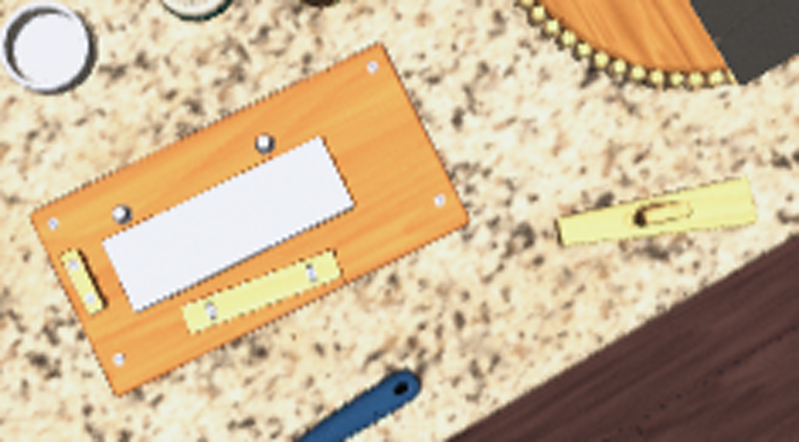

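Enlarged crop: board corners near (30,213), (382,43), (468,218) and (118,395). The wedge's thin end is on the left at (560,230) and its thick end on the right at (750,200). The stone is visibly askew.

```bash
cat >> h.py <<'E'
def blob(mask,roi):
    m=np.zeros(mask.shape,np.uint8); x0,y0,x1,y1=roi; m[y0:y1,x0:x1]=mask[y0:y1,x0:x1]
    cs,_=cv2.findContours(m,cv2.RETR_EXTERNAL,cv2.CHAIN_APPROX_NONE)
    return max(cs,key=cv2.contourArea)[:,0]
def rect(c,cont,h):
    # min area rectangle of contour, in world plane z=h : centre, (long,short), long axis angle
    p=ray(c,cont,h)[:,:2]; (x,y),_,_=r=cv2.minAreaRect((p*1000).astype(np.float32))
    b=cv2.boxPoints(r); e=[b[1]-b[0],b[2]-b[1]]; e.sort(key=np.linalg.norm)
    L=e[1]; L=L if L[1]>0 else -L
    return np.array([x,y]),np.linalg.norm(L),np.linalg.norm(e[0]),np.arctan2(L[1],L[0])
def masks(c):
    H,S,V=cv2.split(cv2.cvtColor(c["color"],cv2.COLOR_RGB2HSV).astype(int))
    return dict(board=(S>110)&(H>5)&(H<24)&(V>120),stone=(S<25)&(V>215),pale=(H>=26)&(H<=35)&(S>55)&(V>150))
E
python3 - <<'E'
from h import *
c=dict(np.load("top0.npz")); M=masks(c)
def show(n,roi,h):
    k,l,s,a=rect(c,blob(M[n],roi),h); print(n,k.round(1),l.round(1),s.round(1),round(a,4)); return k,a
k,a=show("board",(165,155,310,275),.020)
yh=np.array([np.cos(a),np.sin(a)]); xh=np.array([yh[1],-yh[0]])
print("xh",xh,"yh",yh)
loc=lambda p:(np.array([(p-k)@xh,(p-k)@yh]).round(1))
ks,as_=show("stone",(190,185,275,245),.048); print(loc(ks),as_-a)
for roi,h in(((180,218,202,245),.036),((210,215,275,255),.030)):
    kk,aa=show("pale",roi,h); print(loc(kk),aa-a)
kw,aw=show("pale",(320,195,395,230),.020)
W=cloud(c); roi=W[190:230,320:395].reshape(-1,3); g=roi[roi[:,2]>.045]; print("grip",len(g),g.mean(0),g.min(0),g.max(0))
for uv in((200,212),(243,191)): print(loc(ray(c,uv,.038)[0,:2]*1000))
for n,uv in (("ramekin",(179,164)),):print(W[uv[1],uv[0]])
z=W[...,2]; print("board z",np.nanmedian(z[195:205,275:290]),"stone z",np.nanmedian(z[210:218,225:240]),"table",np.nanmedian(z[240:260,300:320]))
E
```

```text
board [499.5 299.8] 298.6 156.0 2.0336
xh [0.89481056 0.4464461 ] yh [-0.4464461   0.89481056]
stone [494.4 313.5] 178.3 56.5 2.0263
[ 1.5 14.5] -0.007323742
pale [451.2 422.9] 46.7 11.3 0.4655
[ 11.7 131.7] -1.5680788
pale [444.  289.9] 119.9 20.3 1.9292
[-54.1  15.9] -0.10442746
pale [498.9 -10.7] 147.9 35.0 1.7714
grip 72 [ 0.50142103 -0.00799109  0.06065219] [ 0.49386422 -0.02555613  0.04687216] [0.50907537 0.00845846 0.06582631]
[45.3 83.2]
[ 44.7 -38.1]
[0.63121487 0.4567096  0.0075374 ]
board z 0.020520908991666847 stone z 0.04862638621666647 table 0.00019050075018239813
```

```bash
cat >> h.py <<'E'
K=np.array([499.5,299.8])/1000; A=2.0336
YH=np.array([np.cos(A),np.sin(A)]); XH=np.array([YH[1],-YH[0]])
def delta(x,y,z,yaw=0):
    "holder mm x,y ; world z mm ; yaw of tool x relative to holder y -> delta_pos, turn in the tool frame"
    o=get_obs(); R=Ro.from_quat(o["ee_rot"]); p=np.r_[K+(x*XH+y*YH)/1000,z/1000]
    a=A+yaw; X=np.array([np.cos(a),np.sin(a),0]); Y=np.array([X[1],-X[0],0])
    T=Ro.from_matrix(np.c_[X,Y,[0,0,-1]])
    print("delta",R.inv().apply(p-o["position"]).round(4),"turn",(R.inv()*T).as_rotvec().round(4))
def where():
    o=get_obs(); p=o["position"]; f=np.array(o["ft_force"]); d=p[:2]-K; X=Ro.from_quat(o["ee_rot"]).apply([1,0,0])
    print("t",o["clock"],"holder xyz mm",(d@XH*1e3).round(1),(d@YH*1e3).round(1),(p[2]*1e3).round(1),"yaw",round(np.arctan2(X[1],X[0])-A,4),"F x,y,z",(f[:2]@XH).round(2),(f[:2]@YH).round(2),f[2].round(2),"w",o["grip_width"],o["grasp_force"])
E
python3 -c "
from h import *
where();delta(-54,4.5,120)"
```

```text
t 0.1 holder xyz mm -181.4 435.1 241.6 yaw 0.8772 F x,y,z -0.4 0.77 -0.47 w 1.0002248566384708 0.0
delta [-0.3733 -0.2495  0.122 ] turn [-1.100e-03  6.000e-04  8.772e-01]
```

move_arm(
  plan=[
    {"delta_pos": [-0.373,-0.25,0.02],"turn": [0,0,0.877],"fingers": 1},
    {"delta_pos": [-0.373,-0.25,0.02],"turn": [0,0,0.877],"fingers": 1},
    {"delta_pos": [-0.373,-0.25,0.02],"turn": [0,0,0.877],"fingers": 1},
    {"delta_pos": [-0.373,-0.25,0.02],"turn": [0,0,0.877],"fingers": 1},
    {"delta_pos": [-0.373,-0.25,0.02],"turn": [0,0,0.877],"fingers": 1},
    {"delta_pos": [-0.373,-0.25,0.02],"turn": [0,0,0.877],"fingers": 1},
    {"delta_pos": [-0.373,-0.25,0.02],"turn": [0,0,0.877],"fingers": 1},
    {"delta_pos": [-0.373,-0.25,0.02],"turn": [0,0,0.877],"fingers": 1},
    {"delta_pos": [-0.373,-0.25,0.02],"turn": [0,0,0.877],"fingers": 1},
    {"delta_pos": [-0.373,-0.25,0.122],"turn": [0,0,0.877],"fingers": 1},
    {"delta_pos": [-0.373,-0.25,0.122],"turn": [0,0,0.877],"fingers": 1},
    {"delta_pos": [-0.373,-0.25,0.122],"turn": [0,0,0.877],"fingers": 1},
  ],
)

```text
clock: 1.6
position: [0.446, 0.2803, 0.1178]
ee_rot: [0.525, 0.851, -0.003, -0.001]
ft_force: [-0.0, -0.1, 0.2]
grip_width: -0.0
grasp_force: 0.0
```

```bash
python3 -c "
from h import *
where();delta(-54,4.5,47)
c=camera('wrist');cv2.imwrite('pics/w1.png',c['color'][...,::-1]);print(c['tool_from_camera'])"
```

```text
t 1.6 holder xyz mm -56.6 6.4 117.8 yaw 0.0031 F x,y,z -0.09 -0.09 0.2 w -0.00040726967469788635 0.0
delta [-0.0019  0.003   0.0708] turn [-0.0058  0.0009  0.0031]
[[ 6.04626205e-04 -9.59280284e-01 -2.82455254e-01  7.22637367e-02]
 [ 9.99999744e-01  4.71758396e-04  5.38412794e-04 -2.17160640e-04]
 [-3.83238141e-04 -2.82455507e-01  9.59280324e-01 -1.31074835e-01]
 [ 0.00000000e+00  0.00000000e+00  0.00000000e+00  1.00000000e+00]]
```

View pics/w1.png

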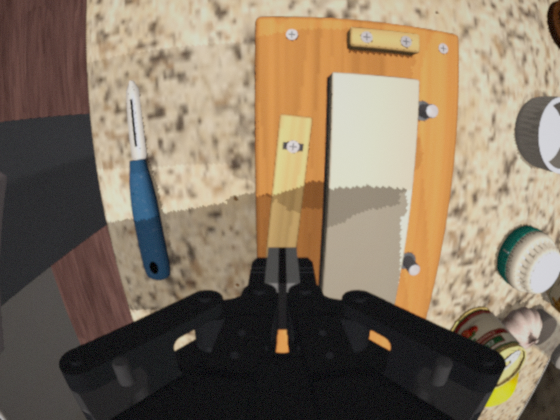

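The wrist view shows the closed fingertips at (285,270), above the fence and left of the stone's long face (x≈325). The pins are at (428,110) and (412,265), and the end stop is at (385,40).

move_arm(
  plan=[
    {"delta_pos": [-0.002,0.0,0.04],"turn": [-0.004,0,0.003],"fingers": 1},
    {"delta_pos": [-0.002,0.0,0.071],"turn": [-0.004,0,0.003],"fingers": 1},
    {"delta_pos": [-0.002,0.0,0.071],"turn": [-0.004,0,0.003],"fingers": 1},
    {"delta_pos": [-0.002,0.005,0.071],"turn": [-0.004,0,0.003],"fingers": 1},
    {"delta_pos": [-0.002,0.005,0.071],"turn": [-0.004,0,0.003],"fingers": 1},
  ],
)

```text
clock: 2.28
position: [0.4556, 0.2814, 0.0514]
ee_rot: [0.527, 0.85, 0.003, 0.002]
ft_force: [-0.4, -0.4, -0.6]
grip_width: -0.001
grasp_force: 0.0
```

```bash
python3 -c "
from h import *
where()"
```

```text
t 2.275 holder xyz mm -47.5 3.1 51.4 yaw -0.0026 F x,y,z -0.56 -0.15 -0.57 w -0.0007074009613462249 0.0
```

move_arm(
  plan=[
    {"delta_pos": [0,0.002,0.003],"turn": [0,0,0],"fingers": 1},
    {"delta_pos": [0,0.004,0.003],"turn": [0,0,0],"fingers": 1},
    {"delta_pos": [0,0.005,0.003],"turn": [0,0,0],"fingers": 1},
  ],
)

```text
clock: 2.65
position: [0.4589, 0.2825, 0.0464]
ee_rot: [0.527, 0.85, 0.002, 0.001]
ft_force: [-0.8, -0.9, 0.3]
grip_width: -0.002
grasp_force: 0.0
```

move_arm(
  plan=[
    {"delta_pos": [0,0.001,0.001],"turn": [0,0,0],"fingers": 1},
    {"delta_pos": [0,0.002,0.001],"turn": [0,0,0],"fingers": 1},
    {"delta_pos": [0,0.003,0.001],"turn": [0,0,0],"fingers": 1},
  ],
)

```text
clock: 3.02
position: [0.4615, 0.2838, 0.0453]
ee_rot: [0.527, 0.85, 0.002, 0.001]
ft_force: [-0.2, 0.1, -0.2]
grip_width: 0.0
grasp_force: 0.0
```

```bash
python3 -c "
from h import *
where()"
```

```text
t 3.025 holder xyz mm -41.1 2.6 45.3 yaw -0.0029 F x,y,z -0.17 0.17 -0.17 w 8.334338203188878e-05 0.0
```

move_arm(
  plan=[
    {"delta_pos": [0,0.001,-0.001],"turn": [0,0,0],"fingers": 1},
    {"delta_pos": [0,0.002,-0.001],"turn": [0,0,0],"fingers": 1},
    {"delta_pos": [0,0.003,-0.001],"turn": [0,0,0],"fingers": 1},
    {"delta_pos": [0,0.004,-0.001],"turn": [0,0,0],"fingers": 1},
  ],
)

```text
clock: 3.52
position: [0.465, 0.2854, 0.0462]
ee_rot: [0.527, 0.85, 0.002, 0.001]
ft_force: [-2.6, -1.2, -1.0]
grip_width: -0.001
grasp_force: 1.1
```

move_arm(
  plan=[
    {"delta_pos": [0,0.001,0],"turn": [0,0,0],"fingers": 1},
    {"delta_pos": [0,0.002,0],"turn": [0,0,0],"fingers": 1},
    {"delta_pos": [0,0.003,0],"turn": [0,0,0],"fingers": 1},
  ],
)

```text
clock: 3.9
position: [0.4678, 0.2869, 0.0464]
ee_rot: [0.527, 0.85, 0.002, 0.001]
ft_force: [-2.8, -1.8, -0.9]
grip_width: 0.0
grasp_force: 1.2
```

```bash
python3 -c "
from h import *
where()"
```

```text
t 3.9 holder xyz mm -34.2 2.6 46.4 yaw -0.0028 F x,y,z -3.29 -0.41 -0.9 w 0.00046725059480069925 1.169331818819046
```

move_arm(
  plan=[
    {"delta_pos": [0,0.001,0],"turn": [0,0,0],"fingers": 1},
    {"delta_pos": [0,0.002,0],"turn": [0,0,0],"fingers": 1},
    {"delta_pos": [0,0.003,0],"turn": [0,0,0],"fingers": 1},
  ],
)

```text
clock: 4.28
position: [0.4704, 0.2882, 0.0464]
ee_rot: [0.527, 0.85, 0.002, 0.001]
ft_force: [-3.8, -2.9, -0.8]
grip_width: 0.0
grasp_force: 2.0
```

move_arm(
  plan=[
    {"delta_pos": [0,0.001,0],"turn": [0,0,0],"fingers": 1},
  ],
)

```text
clock: 4.4
position: [0.4706, 0.2884, 0.0462]
ee_rot: [0.527, 0.85, 0.001, 0.001]
ft_force: [-7.8, -3.7, 3.1]
grip_width: 0.001
grasp_force: 4.3
```

Run:
```python
from h import *
where()
c=camera("top"); M=masks(c); cv2.imwrite("pics/top1.png",c["color"][...,::-1])
W=cloud(c)
P=W[185:245,185:280].reshape(-1,3); P=P[(P[:,2]>.044)&(P[:,2]<.053)]
q=np.c_[(P[:,:2]-K)@XH,(P[:,:2]-K)@YH]*1e3
print(len(q),np.percentile(q,[1,99],axis=0).round(1))
```

```text
t 4.4 holder xyz mm -31.0 2.7 46.2 yaw -0.0027 F x,y,z -8.61 0.11 3.11 w 0.001242613790549474 4.274559424084146
302 [[-16.6 -74.4]
 [ 39.9 -40.7]]
```

move_arm(
  plan=[
    {"delta_pos": [0,-0.012,0],"turn": [0,0,0.003],"fingers": 1},
    {"delta_pos": [-0.05,-0.013,0],"turn": [0,0,0.003],"fingers": 1},
    {"delta_pos": [-0.1,-0.013,0],"turn": [0,0,0.003],"fingers": 1},
    {"delta_pos": [-0.1,-0.013,0],"turn": [0,0,0.003],"fingers": 1},
    {"delta_pos": [-0.1,0.03,0],"turn": [0,0,0.003],"fingers": 1},
    {"delta_pos": [-0.1,0.042,0],"turn": [0,0,0.003],"fingers": 1},
    {"delta_pos": [-0.1,0.042,0],"turn": [0,0,0.003],"fingers": 1},
  ],
)

```text
clock: 5.32
position: [0.5532, 0.2184, 0.0464]
ee_rot: [0.528, 0.849, 0.002, 0.001]
ft_force: [-0.7, 0.4, 0.2]
grip_width: 0.002
grasp_force: 0.0
```

```bash
cat >> h.py <<'E'
def stone(tag):
    c=camera("top"); cv2.imwrite(f"pics/{tag}.png",c["color"][...,::-1]); M=masks(c)
    k,l,s,a=rect(c,blob(M["stone"],(190,180,285,245)),.048); d=k/1000-K
    print("stone",(d@XH*1e3).round(1),(d@YH*1e3).round(1),l,s,"yaw",round(a-A,4))
    p=(ray(c,blob(M["stone"],(190,180,285,245)),.048)[:,:2]-K)*1000
    print("extents",np.percentile(p@XH,[1,99]).round(1),np.percentile(p@YH,[0,100]).round(1))
E
python3 -c "
from h import *
where();stone('top2')"
```

```text
t 5.325 holder xyz mm 11.7 -96.8 46.4 yaw -0.0051 F x,y,z -0.4 0.67 0.16 w 0.0024661951959439477 0.0
stone 14.7 28.3 151.39964 65.42099 yaw 0.0025
extents [-18.1  46.2] [-47.3 104.1]
```

move_arm(
  plan=[
    {"delta_pos": [0.006,0,0],"turn": [0,0,-0.005],"fingers": 1},
    {"delta_pos": [0.009,0,0],"turn": [0,0,-0.005],"fingers": 1},
    {"delta_pos": [0.011,0,0],"turn": [0,0,-0.005],"fingers": 1},
    {"delta_pos": [0.013,0,0],"turn": [0,0,-0.005],"fingers": 1},
    {"delta_pos": [0.015,0,0],"turn": [0,0,-0.005],"fingers": 1},
    {"delta_pos": [0.017,0,0],"turn": [0,0,-0.005],"fingers": 1},
    {"delta_pos": [0.019,0,0],"turn": [0,0,-0.005],"fingers": 1},
    {"delta_pos": [0.021,0,0],"turn": [0,0,-0.005],"fingers": 1},
    {"delta_pos": [0.023,0,0],"turn": [0,0,-0.005],"fingers": 1},
  ],
)

```text
clock: 6.5
position: [0.5436, 0.2365, 0.0466]
ee_rot: [0.527, 0.85, 0.001, 0.002]
ft_force: [0.5, -6.6, 2.9]
grip_width: -0.006
grasp_force: 3.1
```

```bash
python3 -c "
from h import *
where();stone('top3')"
```

```text
t 6.5 holder xyz mm 11.2 -76.3 46.6 yaw -0.0024 F x,y,z -2.52 -6.08 2.91 w -0.005696881049456948 3.078270789119415
stone 10.2 49.1 129.9084 56.406055 yaw 0.0046
extents [-18.1  38.6] [-15.8 114.1]
```

move_arm(
  plan=[
    {"delta_pos": [0.002,0,0],"turn": [0,0,0],"fingers": 1},
    {"delta_pos": [0.004,0,0],"turn": [0,0,0],"fingers": 1},
    {"delta_pos": [0.006,0,0],"turn": [0,0,0],"fingers": 1},
    {"delta_pos": [0.007,0,0],"turn": [0,0,0],"fingers": 1},
  ],
)

```text
clock: 7.05
position: [0.5404, 0.2426, 0.0466]
ee_rot: [0.527, 0.85, 0.001, 0.002]
ft_force: [-0.1, -7.2, 4.1]
grip_width: 0.002
grasp_force: 3.3
```

```bash
python3 -c "
from h import *
where();stone('top4')"
```

```text
t 7.05 holder xyz mm 11.1 -69.5 46.6 yaw -0.0025 F x,y,z -3.3 -6.39 4.13 w 0.002486955644987081 3.345618532039225
stone 14.7 58.0 125.23607 65.421104 yaw 0.0025
extents [-18.2  46.2] [ -4.6 120.7]
```

move_arm(
  plan=[
    {"delta_pos": [0.001,0,0],"turn": [0,0,0],"fingers": 1},
    {"delta_pos": [0.002,0,0],"turn": [0,0,0],"fingers": 1},
    {"delta_pos": [0.0025,0,0],"turn": [0,0,0],"fingers": 1},
  ],
)

```text
clock: 7.48
position: [0.5394, 0.2447, 0.0466]
ee_rot: [0.527, 0.85, 0.001, 0.002]
ft_force: [1.0, -7.9, 2.9]
grip_width: 0.003
grasp_force: 3.5
```

move_arm(
  plan=[
    {"delta_pos": [0.001,0,0],"turn": [0,0,0],"fingers": 1},
  ],
)

```text
clock: 7.6
position: [0.5392, 0.2449, 0.0466]
ee_rot: [0.527, 0.85, 0.001, 0.002]
ft_force: [1.5, -9.9, 3.6]
grip_width: -0.002
grasp_force: 5.2
```

```bash
python3 -c "
from h import *
where()"
```

```text
t 7.6 holder xyz mm 11.1 -66.8 46.6 yaw -0.0031 F x,y,z -3.04 -9.49 3.61 w -0.0023553506750140616 5.222855644533411
```

move_arm(
  plan=[
    {"delta_pos": [-0.012,0,0],"turn": [0,0,0],"fingers": 1},
    {"delta_pos": [-0.055,-0.01,-0.03],"turn": [0,0,0],"fingers": 1},
    {"delta_pos": [-0.1,-0.02,-0.06],"turn": [0,0,0],"fingers": 1},
    {"delta_pos": [-0.1,-0.02,-0.06],"turn": [0,0,0],"fingers": 1},
  ],
)

```text
clock: 8.1
position: [0.5676, 0.1448, 0.1092]
ee_rot: [0.529, 0.848, 0.003, 0.003]
ft_force: [0.7, -0.3, -0.2]
grip_width: -0.001
grasp_force: 0.0
```

```bash
python3 -c "
from h import *
where();stone('top5')
c=cv2.imread('pics/top5.png')[165:270,165:310]
c1=cv2.resize(c,None,fx=5.4,fy=5.4,interpolation=cv2.INTER_CUBIC)[:560]
cv2.imwrite('pics/top5c.png',c1)"
```

```text
t 8.1 holder xyz mm -8.3 -169.1 109.2 yaw -0.0074 F x,y,z 0.47 -0.58 -0.17 w -0.0007240629378566538 0.0
stone 14.9 34.3 176.95502 65.42467 yaw 0.0049
extents [-18.2  46.5] [-54.2 122.8]
```

View pics/top5c.png

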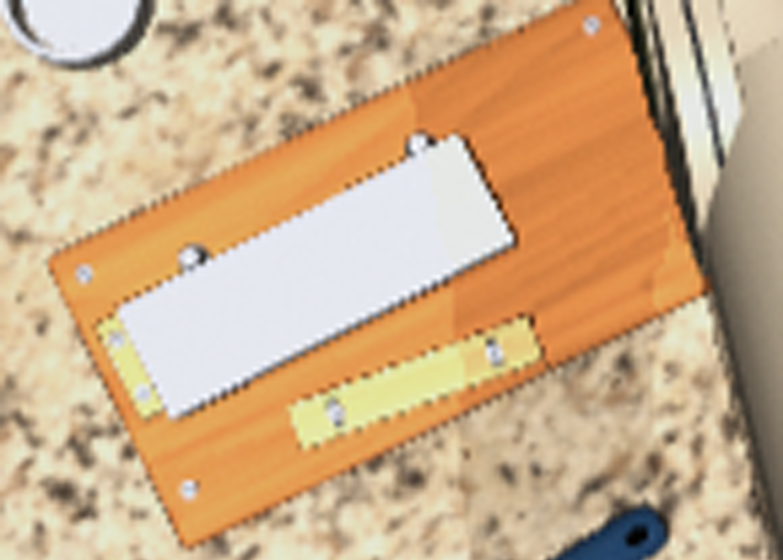

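The crop shows the stone against both pins (195,257) and (418,145) and touching the stop at (130,370). I'll check the yaw from its near long edge.

```bash
cat >> h.py <<'E'
def edges(c):
    g=c["color"][...,2].astype(float)  # blue: stone bright, board dark
    from scipy.ndimage import map_coordinates
    R=np.array(c["R"]);t=np.array(c["t"])
    def prof(pts):
        w=np.c_[K+(pts[:,:1]*XH+pts[:,1:]*YH)/1000,np.full(len(pts),.048)]; q=w@R.T+t
        return map_coordinates(g,[q[:,1]/q[:,2]*c["fy"]+c["cy"],q[:,0]/q[:,2]*c["fx"]+c["cx"]],order=1)
    s=np.arange(-10,10,.25)
    def cross(p0,d):
        v=prof(p0+s[:,None]*d); m=(v.max()+v.min())/2; i=np.argmax(v<m) ; return s[i]
    ys=np.arange(-45,115,5.); n=np.array([-18-cross(np.array([-18,y]),np.array([-1,0])) for y in ys])
    f=np.polyfit(ys,n,1); print("near edge x at y=-35,85:",np.polyval(f,[-35,85]).round(2),"rms",np.std(n-np.polyval(f,ys)).round(2))
    xs=np.arange(-10,36,4.)
    print("free end y",np.median([-55-cross(np.array([x,-55.]),np.array([0,-1])) for x in xs]).round(2),"front y",np.median([125+cross(np.array([x,125.]),np.array([0,1])) for x in xs]).round(2))
E
python3 -c "
from h import *
edges(camera('top'));delta(-42,8,46)
c=dict(np.load('top0.npz'));edges(c)"
```

```text
near edge x at y=-35,85: [-17.68 -19.3 ] rms 0.29
free end y -55.25 front y 124.0
delta [ 0.1719 -0.0341  0.0606] turn [ 0.0049 -0.0008 -0.0017]
near edge x at y=-35,85: [-28.62 -23.31] rms 4.08
free end y -45.0 front y 115.0
```

The near edge suggests a gap of about 1.5 mm at pin_a, so I'll reseat the stone with a gentle side push nearer pin_a.

move_arm(
  plan=[
    {"delta_pos": [0.06,-0.036,0],"turn": [0.005,0,-0.003],"fingers": 1},
    {"delta_pos": [0.12,-0.036,0],"turn": [0.005,0,-0.003],"fingers": 1},
    {"delta_pos": [0.18,-0.036,0],"turn": [0.005,0,-0.003],"fingers": 1},
    {"delta_pos": [0.208,-0.036,0.02],"turn": [0.005,0,-0.003],"fingers": 1},
    {"delta_pos": [0.208,-0.036,0.06],"turn": [0.005,0,-0.003],"fingers": 1},
    {"delta_pos": [0.208,-0.036,0.06],"turn": [0.005,0,-0.003],"fingers": 1},
    {"delta_pos": [0.208,-0.036,0.06],"turn": [0.005,0,-0.003],"fingers": 1},
  ],
)

```text
clock: 9.07
position: [0.4396, 0.3197, 0.0462]
ee_rot: [0.525, 0.851, -0.001, -0.0]
ft_force: [-0.0, -0.4, 0.1]
grip_width: 0.001
grasp_force: 0.0
```

```bash
python3 -c "
from h import *
where();delta(-33,42,46)"
```

```text
t 9.075 holder xyz mm -44.7 44.5 46.2 yaw 0.003 F x,y,z -0.2 -0.35 0.12 w 0.0009168484845925793 0.0
delta [-0.0026  0.0117  0.0001] turn [-0.0021  0.0001  0.003 ]
```

move_arm(
  plan=[
    {"delta_pos": [0,0.004,0],"turn": [0,0,0.003],"fingers": 1},
    {"delta_pos": [0,0.008,0],"turn": [0,0,0.003],"fingers": 1},
    {"delta_pos": [0,0.01,0],"turn": [0,0,0.003],"fingers": 1},
    {"delta_pos": [0,0.011,0],"turn": [0,0,0.003],"fingers": 1},
    {"delta_pos": [0,0.012,0],"turn": [0,0,0.003],"fingers": 1},
  ],
)

```text
clock: 9.7
position: [0.451, 0.3248, 0.0463]
ee_rot: [0.526, 0.85, -0.0, -0.0]
ft_force: [0.2, -0.3, -0.5]
grip_width: -0.003
grasp_force: 0.0
```

move_arm(
  plan=[
    {"delta_pos": [0,0.001,0],"turn": [0,0,0],"fingers": 1},
  ],
)

```text
clock: 9.82
position: [0.4515, 0.3251, 0.0462]
ee_rot: [0.526, 0.85, -0.001, -0.001]
ft_force: [-2.8, -2.2, 2.5]
grip_width: 0.001
grasp_force: 2.0
```

move_arm(
  plan=[
    {"delta_pos": [0,0.001,0],"turn": [0,0,0],"fingers": 1},
  ],
)

```text
clock: 9.95
position: [0.4516, 0.3252, 0.0461]
ee_rot: [0.526, 0.85, -0.002, -0.001]
ft_force: [-7.5, -4.2, 6.2]
grip_width: 0.001
grasp_force: 4.5
```

```bash
python3 -c "
from h import *
where()"
```

```text
t 9.95 holder xyz mm -31.5 44.1 46.1 yaw -0.0007 F x,y,z -8.56 -0.46 6.17 w 0.0012951839761224835 4.521350890863687
```

move_arm(
  plan=[
    {"delta_pos": [0,-0.014,0],"turn": [0,0,0],"fingers": 1},
    {"delta_pos": [-0.04,-0.03,-0.05],"turn": [0,0,0],"fingers": 1},
    {"delta_pos": [-0.1,-0.04,-0.1],"turn": [0,0,0],"fingers": 0.3},
    {"delta_pos": [-0.16,-0.04,-0.12],"turn": [0,0,0],"fingers": 0.3},
    {"delta_pos": [-0.2,-0.04,-0.12],"turn": [0,0,0],"fingers": 0.3},
    {"delta_pos": [-0.2,-0.04,-0.12],"turn": [0,0,0],"fingers": 0.3},
  ],
)

```text
clock: 10.7
position: [0.5077, 0.1241, 0.1674]
ee_rot: [0.53, 0.848, 0.0, 0.001]
ft_force: [-0.3, 0.0, -0.4]
grip_width: 0.704
grasp_force: 0.0
```

Run:
```python
from h import *
where()
c=camera("top"); edges(c); np.savez("top6.npz",**c)
M=masks(c)
# board edges: robust line fit of each side of the contour (initial image, unobstructed)
c0=dict(np.load("top0.npz")); m=masks(c0)
p=ray(c0,blob(m["board"],(165,155,310,275)),.02)[:,:2]-K; q=np.c_[p@XH,p@YH]*1e3
for nm,s,v in(("far",(q[:,0]>70)&(abs(q[:,1])<135),0),("near",(q[:,0]<-70)&(abs(q[:,1])<135),0),("stop",(q[:,1]>142)&(abs(q[:,0])<65),1),("free",(q[:,1]<-142)&(abs(q[:,0])<65),1)):
    f=np.polyfit(q[s,1-v],q[s,v],1); print(nm,f.round(4))
# pins: bright blobs in the scene-independent top pic near expected spots, stop face, fence from pale contour
p=ray(c0,blob(m["pale"],(320,195,395,230)),.02)[:,:2]*1000
h=cv2.convexHull(p.astype(np.float32)); ap=cv2.approxPolyDP(h,6,True)[:,0]; print("wedge corners",ap.round(1).tolist())
```

```text
t 10.7 holder xyz mm -71.1 -160.9 167.4 yaw -0.0085 F x,y,z -0.25 0.18 -0.4 w 0.7037699334415584 0.0
near edge x at y=-35,85: [-17.71 -19.16] rms 0.33
free end y -55.25 front y 124.0
far [3.90000e-03 7.62884e+01]
near [ 3.50000e-03 -7.71193e+01]
stop [-4.000000e-04  1.480282e+02]
free [-3.600000e-03 -1.484983e+02]
wedge corners [[501.3999938964844, -85.69999694824219], [530.0, -75.9000015258789], [498.79998779296875, 64.5999984741211], [480.70001220703125, 59.599998474121094]]
```

```bash
python3 -c "
from h import *
delta(40,-15,120);delta(40,-125,120)"
```

```text
delta [0.1432 0.1102 0.0467] turn [ 0.0002  0.     -0.0049]
delta [0.0333 0.1107 0.0467] turn [ 0.0002  0.     -0.0049]
```

move_arm(
  plan=[
    {"delta_pos": [0.033,0.05,0.03],"turn": [0,0,-0.005],"fingers": 0.3},
    {"delta_pos": [0.033,0.11,0.047],"turn": [0,0,-0.005],"fingers": 0.3},
    {"delta_pos": [0.033,0.11,0.047],"turn": [0,0,-0.005],"fingers": 0.3},
    {"delta_pos": [0.033,0.11,0.047],"turn": [0,0,-0.005],"fingers": 0.3},
    {"delta_pos": [0.033,0.11,0.047],"turn": [0,0,-0.005],"fingers": 0.3},
  ],
)

```text
clock: 11.38
position: [0.5893, 0.2074, 0.1203]
ee_rot: [0.524, 0.851, 0.0, -0.0]
ft_force: [-0.7, 0.7, -0.6]
grip_width: 0.702
grasp_force: 0.0
```

Run:
```python
from h import *
where(); o=get_obs(); c=camera("wrist"); np.savez("wb.npz",p=o["position"],q=o["ee_rot"],**c); cv2.imwrite("pics/wb.png",c["color"][...,::-1])
```

```text
t 11.375 holder xyz mm 39.1 -122.8 120.3 yaw 0.004 F x,y,z -0.35 0.98 -0.64 w 0.7023061124273214 0.0
```

move_arm(
  plan=[
    {"delta_pos": [0.05,0,0],"turn": [0,0,0],"fingers": 0.3},
    {"delta_pos": [0.11,0,0],"turn": [0,0,0],"fingers": 0.3},
    {"delta_pos": [0.11,0,0],"turn": [0,0,0],"fingers": 0.3},
    {"delta_pos": [0.11,0,0],"turn": [0,0,0],"fingers": 0.3},
  ],
)

```text
clock: 11.92
position: [0.5403, 0.3054, 0.1203]
ee_rot: [0.524, 0.852, 0.0, -0.0]
ft_force: [1.0, -0.3, 0.8]
grip_width: 0.701
grasp_force: 0.0
```

Run:
```python
from h import *
where(); o=get_obs(); c=camera("wrist"); np.savez("wa.npz",p=o["position"],q=o["ee_rot"],**c); cv2.imwrite("pics/wa.png",c["color"][...,::-1])
b=cv2.imread("pics/wb.png"); a=cv2.imread("pics/wa.png")
print(c["cx"],c["cy"],c["fx"])
cv2.imwrite("pics/wab.png",np.hstack([cv2.resize(i[0:250,180:380],(400,500),interpolation=cv2.INTER_CUBIC) for i in(a,b)]))
```

```text
t 11.925 holder xyz mm 39.0 -13.2 120.3 yaw 0.0044 F x,y,z 0.72 -0.72 0.76 w 0.7007196937204965 0.0
281.88617924578915 205.57470667851754 325.19226210127806
```

View pics/wab.png

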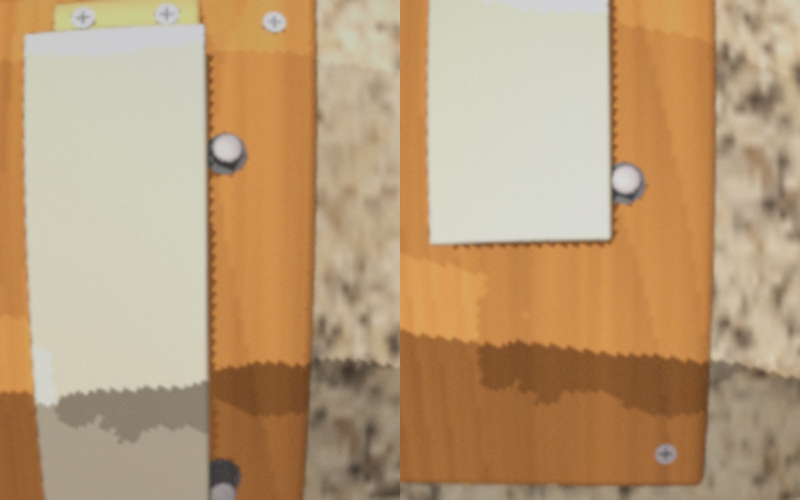

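```bash
cat >> h.py <<'E'
def wray(d,uv,h):
    uv=np.atleast_2d(uv).astype(float); e=uv-[float(d["cx"]),float(d["cy"])]; r=np.linalg.norm(e,axis=1); th=r/float(d["fx"])
    v=np.c_[e/np.maximum(r,1e-9)[:,None]*np.sin(th)[:,None],np.cos(th)]
    T=np.array(d["tool_from_camera"]); R=Ro.from_quat(d["q"])
    v=R.apply(v@T[:3,:3].T); o=R.apply(T[:3,3])+d["p"]; w=o+v*((h-o[2])/v[:,2])[:,None]
    return np.c_[(w[:,:2]-K)@XH,(w[:,:2]-K)@YH]*1e3
E
python3 - <<'E'
from h import *
for n,pin in(("wa",(180+227/2,148/2)),("wb",(180+226/2,179/2))):
    d=dict(np.load(n+".npz")); g=d["color"].astype(float); b=g[...,2]/g[...,0]  # blue/red ratio
    pc=wray(d,[pin],.038)[0]
    pts=[]
    for r in range(5,170):
        row=b[r]; i=np.arange(250,310); 
        k=[j for j in i if row[j]>.62 and row[j+1]<=.62]
        if k: j=k[0]; pts.append((j+(row[j]-.62)/(row[j]-row[j+1]),r))
    w=wray(d,pts,.048); s=abs(w[:,1]-pc[1])<70; w=w[s]
    for _ in range(3):
        f=np.polyfit(w[:,1],w[:,0],1); e=w[:,0]-np.polyval(f,w[:,1]); w=w[abs(e)<max(.4,2*e.std())]
    print(n,"pin",pc.round(2),"edge slope",f[0].round(4),"edge at pin",np.polyval(f,pc[1]).round(2),"gap",(pc[0]-5-np.polyval(f,pc[1])).round(2),len(w))
    # board edge
    print(b[60,255:320].round(2)[::3])
E
```

```text
wa pin [45.94 84.47] edge slope -0.0137 edge at pin 39.25 gap 1.69 144
[0.91 0.92 0.91 0.92 0.92 0.92 0.92 0.93 0.93 0.83 0.36 0.37 0.39 0.38
 0.37 0.37 0.37 0.38 0.37 0.38 0.37 0.39]
wb pin [ 45.82 -35.35] edge slope -0.0133 edge at pin 40.73 gap 0.08 95
[0.94 0.95 0.94 0.94 0.94 0.95 0.95 0.95 0.95 0.94 0.64 0.36 0.38 0.37
 0.38 0.37 0.36 0.37 0.36 0.37 0.37 0.39]<stdin>:3: RuntimeWarning: divide by zero encountered in divide
<stdin>:3: RuntimeWarning: invalid value encountered in divide
```

The two views, with rays cast to the stone edge and pins, agree: pin_b touches (gap 0.1 mm) and pin_a has a 1.7 mm gap. The last push had a downward drag (Fz about 6 N), which raised the friction. I'll push again opposite pin_a, rising slightly as I go.

move_arm(
  plan=[
    {"delta_pos": [0.05,-0.05,0],"turn": [0,0,0.004],"fingers": 1},
    {"delta_pos": [0.088,-0.086,0],"turn": [0,0,0.004],"fingers": 1},
    {"delta_pos": [0.088,-0.086,0],"turn": [0,0,0.004],"fingers": 1},
    {"delta_pos": [0.088,-0.086,0.04],"turn": [0,0,0.004],"fingers": 1},
    {"delta_pos": [0.088,-0.086,0.075],"turn": [0,0,0.004],"fingers": 1},
    {"delta_pos": [0.088,-0.086,0.075],"turn": [0,0,0.004],"fingers": 1},
    {"delta_pos": [0.088,-0.08,0.075],"turn": [0,0,0.004],"fingers": 1},
    {"delta_pos": [0.088,-0.076,0.075],"turn": [0,0,0.004],"fingers": 1},
    {"delta_pos": [0.088,-0.075,0.075],"turn": [0,0,0.004],"fingers": 1},
  ],
)

```text
clock: 13.1
position: [0.4345, 0.3505, 0.0447]
ee_rot: [0.526, 0.85, -0.0, -0.0]
ft_force: [-0.7, 0.0, 0.1]
grip_width: 0.002
grasp_force: 0.0
```

```bash
python3 -c "
from h import *
where()"
```

```text
t 13.1 holder xyz mm -35.6 74.4 44.7 yaw -0.0004 F x,y,z -0.63 0.35 0.09 w 0.001992207143103527 0.0
```

Contact is expected near x = -32.

move_arm(
  plan=[
    {"delta_pos": [0,0.002,0],"turn": [0,0,0],"fingers": 1},
    {"delta_pos": [0,0.003,0],"turn": [0,0,0],"fingers": 1},
    {"delta_pos": [0,0.004,-0.0005],"turn": [0,0,0],"fingers": 1},
  ],
)

```text
clock: 13.48
position: [0.4373, 0.3523, 0.0448]
ee_rot: [0.526, 0.851, -0.0, -0.0]
ft_force: [-0.8, -0.2, -0.3]
grip_width: 0.001
grasp_force: 0.0
```

move_arm(
  plan=[
    {"delta_pos": [0,0.0005,-0.0005],"turn": [0,0,0],"fingers": 1},
    {"delta_pos": [0,0.001,-0.001],"turn": [0,0,0],"fingers": 1},
  ],
)

```text
clock: 13.72
position: [0.4377, 0.3525, 0.0456]
ee_rot: [0.526, 0.851, -0.001, -0.001]
ft_force: [-2.3, -1.0, 0.4]
grip_width: -0.005
grasp_force: 0.9
```

```bash
python3 -c "
from h import *
where()"
```

```text
t 13.725 holder xyz mm -31.7 74.8 45.6 yaw 0.0004 F x,y,z -2.46 0.15 0.36 w -0.004788714056368322 0.8904026239179075
```

move_arm(
  plan=[
    {"delta_pos": [0,0.0005,-0.0005],"turn": [0,0,0],"fingers": 1},
    {"delta_pos": [0,0.001,-0.001],"turn": [0,0,0],"fingers": 1},
  ],
)

```text
clock: 13.98
position: [0.4389, 0.3531, 0.0467]
ee_rot: [0.526, 0.85, -0.001, -0.0]
ft_force: [-2.4, -1.0, -1.3]
grip_width: -0.003
grasp_force: 1.3
```

```bash
python3 -c "
from h import *
where()"
```

```text
t 13.975 holder xyz mm -30.4 74.7 46.7 yaw 0.0002 F x,y,z -2.57 0.14 -1.27 w -0.002709440018237233 1.2981155840680003
```

It is sliding now at 2.6 N.

move_arm(
  plan=[
    {"delta_pos": [0,0.0005,-0.0003],"turn": [0,0,0],"fingers": 1},
    {"delta_pos": [0,0.001,-0.0005],"turn": [0,0,0],"fingers": 1},
  ],
)

```text
clock: 14.22
position: [0.4392, 0.3532, 0.047]
ee_rot: [0.526, 0.851, -0.001, -0.001]
ft_force: [-5.3, -2.1, -0.7]
grip_width: 0.001
grasp_force: 3.2
```

```bash
python3 -c "
from h import *
where()"
```

```text
t 14.225 holder xyz mm -30.1 74.7 47.0 yaw 0.0003 F x,y,z -5.62 0.52 -0.75 w 0.0005512293463957768 3.200176372047281
```

move_arm(
  plan=[
    {"delta_pos": [0,-0.015,0],"turn": [0,0,0],"fingers": 1},
    {"delta_pos": [-0.06,-0.016,0],"turn": [0,0,0],"fingers": 1},
    {"delta_pos": [-0.12,-0.016,0],"turn": [0,0,0],"fingers": 1},
    {"delta_pos": [-0.155,-0.016,0.001],"turn": [0,0,0],"fingers": 1},
    {"delta_pos": [-0.155,-0.016,0.001],"turn": [0,0,0],"fingers": 1},
    {"delta_pos": [-0.155,0.036,0.001],"turn": [0,0,0],"fingers": 1},
    {"delta_pos": [-0.155,0.036,0.001],"turn": [0,0,0],"fingers": 1},
    {"delta_pos": [-0.155,0.036,0.001],"turn": [0,0,0],"fingers": 1},
  ],
)

```text
clock: 15.22
position: [0.5412, 0.2316, 0.0461]
ee_rot: [0.526, 0.851, -0.0, -0.0]
ft_force: [1.1, -1.0, -0.1]
grip_width: 0.001
grasp_force: 0.0
```

```bash
python3 -c "
from h import *
where();c=camera('top');edges(c)"
```

```text
t 15.225 holder xyz mm 6.8 -79.6 46.1 yaw 0.0011 F x,y,z 0.5 -1.36 -0.12 w 0.00090920485715106 0.0
near edge x at y=-35,85: [-12.05 -18.69] rms 3.27
free end y -45.0 front y 124.25
```

move_arm(
  plan=[
    {"delta_pos": [0.005,0,0],"turn": [0,0,0],"fingers": 1},
    {"delta_pos": [0.01,0,0],"turn": [0,0,0],"fingers": 1},
    {"delta_pos": [0.0115,0,-0.0005],"turn": [0,0,0],"fingers": 1},
    {"delta_pos": [0.0125,0,-0.001],"turn": [0,0,0],"fingers": 1},
  ],
)

```text
clock: 15.78
position: [0.5358, 0.2423, 0.0474]
ee_rot: [0.526, 0.851, -0.0, -0.0]
ft_force: [-0.1, -0.1, 0.3]
grip_width: -0.001
grasp_force: 0.0
```

```bash
python3 -c "
from h import *
where()"
```

```text
t 15.775 holder xyz mm 6.8 -67.6 47.4 yaw 0.0004 F x,y,z -0.09 -0.03 0.32 w -0.0014828025004959588 0.0
```

move_arm(
  plan=[
    {"delta_pos": [0.0005,0,-0.0002],"turn": [0,0,0],"fingers": 1},
    {"delta_pos": [0.001,0,-0.0005],"turn": [0,0,0],"fingers": 1},
  ],
)

```text
clock: 16.02
position: [0.5354, 0.2429, 0.0478]
ee_rot: [0.526, 0.85, -0.0, -0.0]
ft_force: [0.1, -0.6, -0.2]
grip_width: 0.002
grasp_force: 0.0
```

move_arm(
  plan=[
    {"delta_pos": [0.0005,0,-0.0003],"turn": [0,0,0],"fingers": 1},
  ],
)

```text
clock: 16.15
position: [0.5354, 0.243, 0.048]
ee_rot: [0.526, 0.85, -0.001, -0.0]
ft_force: [1.5, -1.2, -1.0]
grip_width: 0.001
grasp_force: 1.1
```

```bash
python3 -c "
from h import *
where()"
```

```text
t 16.15 holder xyz mm 6.7 -66.8 48.0 yaw -0.0003 F x,y,z 0.8 -1.7 -0.95 w 0.0008634764766397449 1.1159737966954708
```

move_arm(
  plan=[
    {"delta_pos": [0.0007,0,-0.0003],"turn": [0,0,0],"fingers": 1},
    {"delta_pos": [0.001,0,-0.0004],"turn": [0,0,0],"fingers": 1},
  ],
)

```text
clock: 16.4
position: [0.5351, 0.2433, 0.0483]
ee_rot: [0.526, 0.85, -0.001, 0.0]
ft_force: [3.0, -5.5, -2.8]
grip_width: 0.005
grasp_force: 2.9
```

```bash
python3 -c "
from h import *
where()"
```

```text
t 16.4 holder xyz mm 6.6 -66.4 48.3 yaw -0.0007 F x,y,z 0.22 -6.27 -2.75 w 0.004604057925500418 2.9009313136884884
```

move_arm(
  plan=[
    {"delta_pos": [-0.012,0,0],"turn": [0,0,0],"fingers": 1},
    {"delta_pos": [-0.04,0.015,-0.04],"turn": [0,0,0],"fingers": 0.3},
    {"delta_pos": [-0.058,0.033,-0.072],"turn": [0,0,0],"fingers": 0.3},
    {"delta_pos": [-0.058,0.033,-0.072],"turn": [0,0,0],"fingers": 0.3},
    {"delta_pos": [-0.058,0.033,-0.072],"turn": [0,0,0],"fingers": 0.3},
  ],
)

```text
clock: 17.02
position: [0.5896, 0.2074, 0.1198]
ee_rot: [0.526, 0.851, -0.001, -0.001]
ft_force: [-0.8, 0.7, -1.2]
grip_width: 0.703
grasp_force: 0.0
```

```bash
cat > gap.py <<'E'
from h import *
import sys
n=sys.argv[1]; where(); o=get_obs(); c=camera("wrist"); np.savez(n+".npz",p=o["position"],q=o["ee_rot"],**c); cv2.imwrite(f"pics/{n}.png",c["color"][...,::-1])
d=dict(np.load(n+".npz")); g=d["color"].astype(float)+1; b=g[...,2]/g[...,0]
# pin: least colourful bright blob right of the stone
H,S,V=cv2.split(cv2.cvtColor(d["color"],cv2.COLOR_RGB2HSV)); 
m=((S<60)&(V>60)).astype(np.uint8); m[:, :284]=0; m[:,312:]=0; m[130:]=0; m[:25]=0
k,lab,st,ce=cv2.connectedComponentsWithStats(m); print([(s.tolist(),x.round(1).tolist()) for s,x in zip(st,ce) if 40<s[4]<2000])
pts=[]
for r in range(5,170):
    row=b[r]; q=[j for j in range(250,310) if row[j]>.62 and row[j+1]<=.62]
    if q: j=q[0]; pts.append((j+(row[j]-.62)/(row[j]-row[j+1]),r))
w=wray(d,pts,.048); py=float(sys.argv[2]); w=w[abs(w[:,1]-py)<70]
for _ in range(3):
    f=np.polyfit(w[:,1],w[:,0],1); e=w[:,0]-np.polyval(f,w[:,1]); w=w[abs(e)<max(.4,2*e.std())]
print("slope",f[0].round(4),"edge at pin y",np.polyval(f,py).round(2),"gap",(45.9-5-np.polyval(f,py)).round(2),len(w))
E
python3 gap.py wb2 -35.3
```

```text
t 17.025 holder xyz mm 39.4 -122.9 119.8 yaw 0.0005 F x,y,z -0.45 0.96 -1.21 w 0.7028642792710533 0.0
[([284, 81, 18, 21, 302], [291.7, 91.0])]
slope 0.0006 edge at pin y 40.65 gap 0.25 96
```

move_arm(
  plan=[
    {"delta_pos": [0.05,0,0],"turn": [0,0,0],"fingers": 0.3},
    {"delta_pos": [0.11,0,0],"turn": [0,0,0],"fingers": 0.3},
    {"delta_pos": [0.11,0,0],"turn": [0,0,0],"fingers": 0.3},
    {"delta_pos": [0.11,0,0],"turn": [0,0,0],"fingers": 0.3},
  ],
)

```text
clock: 17.58
position: [0.5402, 0.3057, 0.1196]
ee_rot: [0.525, 0.851, -0.001, -0.001]
ft_force: [0.5, -0.1, 0.4]
grip_width: 0.699
grasp_force: 0.0
```

```bash
python3 gap.py wa2 84.5
python3 - <<'E'
from h import *
b=cv2.imread("pics/wb2.png"); a=cv2.imread("pics/wa2.png")
cv2.imwrite("pics/wab2.png",np.hstack([cv2.resize(i[0:150,230:330],(400,600),interpolation=cv2.INTER_CUBIC) for i in(a,b)]))
E
```

```text
t 17.575 holder xyz mm 39.1 -12.9 119.6 yaw 0.0015 F x,y,z 0.36 -0.28 0.38 w 0.6990533779520759 0.0
[([284, 25, 19, 105, 466], [289.8, 74.7])]
slope 0.0005 edge at pin y 40.91 gap -0.01 139
```

View pics/wab2.png

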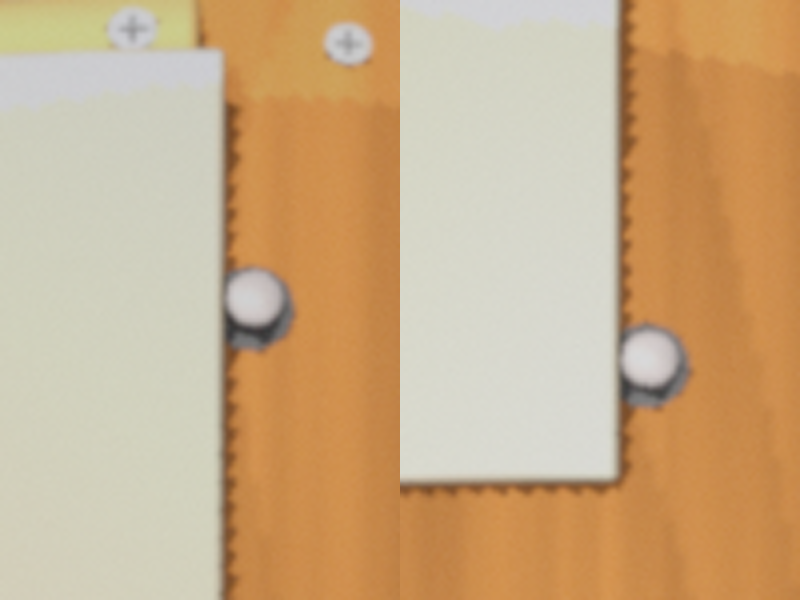

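All three contacts hold: the stone edge is tangent to both pins, at (225,295) and (620,357), parallel to within 0.0006 rad, and its end is on the stop. Next is the wedge.

```bash
cat >> h.py <<'E'
def dw(x,y,z,yaw): # world mm, absolute yaw of tool x
    d=np.array([x,y])/1000-K; delta(d@XH*1e3,d@YH*1e3,z,yaw-A)
E
python3 -c "
from h import *
dw(515,-70,170,1.80)"
```

```text
delta [-0.3238 -0.1906 -0.0496] turn [-0.002   0.0008  0.2333]
```

move_arm(
  plan=[
    {"delta_pos": [0,0,-0.05],"turn": [0,0,0],"fingers": 0},
    {"delta_pos": [-0.324,-0.19,-0.05],"turn": [0,0,0.233],"fingers": 0},
    {"delta_pos": [-0.324,-0.19,-0.05],"turn": [0,0,0.233],"fingers": 0},
    {"delta_pos": [-0.324,-0.19,-0.05],"turn": [0,0,0.233],"fingers": 0},
    {"delta_pos": [-0.324,-0.19,-0.05],"turn": [0,0,0.233],"fingers": 0},
    {"delta_pos": [-0.324,-0.19,-0.05],"turn": [0,0,0.233],"fingers": 0},
    {"delta_pos": [-0.324,-0.19,-0.05],"turn": [0,0,0.233],"fingers": 0},
    {"delta_pos": [-0.324,-0.19,-0.05],"turn": [0,0,0.233],"fingers": 0},
    {"delta_pos": [-0.324,-0.19,-0.05],"turn": [0,0,0.233],"fingers": 0},
  ],
)

```text
clock: 18.75
position: [0.5156, -0.0696, 0.1705]
ee_rot: [0.622, 0.783, -0.0, -0.0]
ft_force: [0.3, -0.5, 0.7]
grip_width: 0.996
grasp_force: 0.0
```

Run:
```python
from h import *
where(); o=get_obs(); c=camera("wrist"); np.savez("wc.npz",p=o["position"],q=o["ee_rot"],**c); cv2.imwrite("pics/wc.png",c["color"][...,::-1])
z=c["range_z"]; print(z[200,280])
```

```text
t 18.75 holder xyz mm -150.6 -337.7 170.5 yaw -0.2348 F x,y,z -0.01 -0.6 0.73 w 0.9962656054251995 0.0
0.29228726
```

View pics/wc.png

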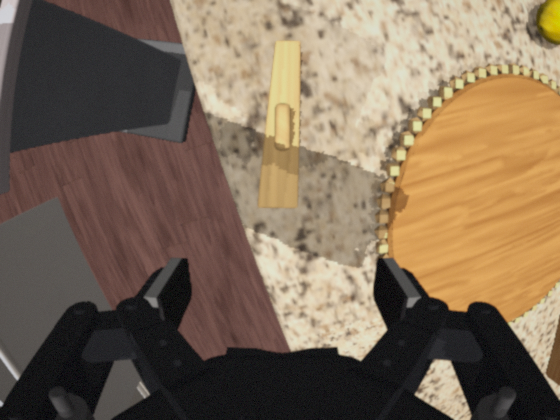

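The wrist view shows the wedge with its thin end at (288,42), thick end at (280,207), straight side along x≈299 and grip at (283,125).

Run:
```python
from h import *
d=dict(np.load("wc.npz")); H,S,V=cv2.split(cv2.cvtColor(d["color"],cv2.COLOR_RGB2HSV))
m=(S>85)&(H>14)&(H<36); mm=np.zeros(m.shape,np.uint8); mm[30:220,245:315]=m[30:220,245:315]
mm=cv2.morphologyEx(mm,cv2.MORPH_OPEN,np.ones((5,5)))
L=[];Rr=[]
for r in range(46,204):
    j=np.flatnonzero(mm[r]); 
    if len(j): L.append((j[0]-.5,r)); Rr.append((j[-1]+.5,r))
def fit(p):
    w=wray(d,p,.020); w=w@np.array([XH,YH])+K*1e3  # world mm
    for _ in range(4):
        f=np.polyfit(w[:,1],w[:,0],1); e=w[:,0]-np.polyval(f,w[:,1]); w=w[abs(e)<max(.5,2*e.std())]
    return f,len(w)
fl,nl=fit(L); fr,nr=fit(Rr)
aR=np.pi/2+np.arctan(-fr[0]); aL=np.pi/2+np.arctan(-fl[0]); print("angles R,L",aR,aL,aR-aL,nl,nr)
rows=np.flatnonzero(mm.any(1)); cols=lambda r:np.flatnonzero(mm[r]).mean()
E=wray(d,[(cols(rows[0]+2),rows[0]-.5),(cols(rows[-1]-2),rows[-1]+.5)],.020)@np.array([XH,YH])+K*1e3
print("ends",E.round(1),np.linalg.norm(E[0]-E[1]),"len")
a=(aR+aL+.0997)/2; y=np.array([np.cos(a),np.sin(a)]); x=np.array([y[1],-y[0]]); mid=E.mean(0)
yr=mid[1]; pr=np.array([np.polyval(fr,yr),yr]); pl=np.array([np.polyval(fl,yr),yr])
print("width mid",(pr-pl)@x,"yaw",a)
# origin: halfway between the long faces at mid length
o=mid+((pr+pl)/2-mid)@x*x; print("origin",o)
z=d["range_z"]; 
g=wray(d,[(283,125)],.062)@np.array([XH,YH])+K*1e3; print("grip px",g, z[115:130,278:288].mean())
dw(o[0],o[1],60,a)
```

```text
angles R,L 1.7840558964341804 1.6370588021862917 0.14699709424788865 142 140
ends [[488.4  64.2]
 [514.2 -82.7]] 149.19143692869687 len
width mid 27.403357805752112 yaw 1.760407349310236
origin [502.57967773  -8.99915889]
grip px [[501.76999944  -8.1474134 ]] 0.23092183
delta [0.0611 0.0009 0.1104] turn [-0.0012 -0.0002  0.0403]
```

move_arm(
  plan=[
    {"delta_pos": [0.061,0.001,0.03],"turn": [0,0,0.013],"fingers": 0},
    {"delta_pos": [0.061,0.001,0.08],"turn": [0,0,0.013],"fingers": 0},
    {"delta_pos": [0.061,0.001,0.11],"turn": [0,0,0.013],"fingers": 0},
    {"delta_pos": [0.061,0.001,0.125],"turn": [0,0,0.013],"fingers": 0},
    {"delta_pos": [0.061,0.001,0.125],"turn": [0,0,0.013],"fingers": 0.4},
    {"delta_pos": [0.061,0.001,0.125],"turn": [0,0,0.013],"fingers": 0.7},
    {"delta_pos": [0.061,0.001,0.125],"turn": [0,0,0.013],"fingers": 1},
    {"delta_pos": [0.061,0.001,0.125],"turn": [0,0,0.013],"fingers": 1},
    {"delta_pos": [0.061,0.001,0.125],"turn": [0,0,0.013],"fingers": 1},
    {"delta_pos": [0.061,0.001,0.125],"turn": [0,0,0.013],"fingers": 1},
  ],
  force=40,
)

```text
clock: 20.05
position: [0.503, -0.0094, 0.0459]
ee_rot: [0.626, 0.78, -0.0, -0.0]
ft_force: [-2.0, 0.0, 4.9]
grip_width: 0.132
grasp_force: 43.7
```

```bash
python3 -c "
from h import *
where();print(get_obs()['position'])"
```

```text
t 20.05 holder xyz mm -134.9 -278.2 45.9 yaw -0.2458 F x,y,z -1.81 0.94 4.93 w 0.13212304896217567 43.71110916137695
[ 0.50297307 -0.00941901  0.04590966]
```

```bash
python3 -c "
from h import *
delta(-34.5,-68,120,0)"
```

```text
delta [ 0.2284  0.0462 -0.0741] turn [-6.000e-04 -1.000e-04 -2.458e-01]
```

move_arm(
  plan=[
    {"delta_pos": [0,0,-0.04],"turn": [0,0,0],"fingers": 1},
    {"delta_pos": [0.04,0.01,-0.074],"turn": [0,0,-0.1],"fingers": 1},
    {"delta_pos": [0.1,0.025,-0.074],"turn": [0,0,-0.246],"fingers": 1},
    {"delta_pos": [0.16,0.035,-0.074],"turn": [0,0,-0.246],"fingers": 1},
    {"delta_pos": [0.21,0.044,-0.074],"turn": [0,0,-0.246],"fingers": 1},
    {"delta_pos": [0.228,0.046,-0.074],"turn": [0,0,-0.246],"fingers": 1},
    {"delta_pos": [0.228,0.046,-0.074],"turn": [0,0,-0.246],"fingers": 1},
    {"delta_pos": [0.228,0.046,-0.074],"turn": [0,0,-0.246],"fingers": 1},
  ],
)

```text
clock: 21.05
position: [0.4991, 0.221, 0.1194]
ee_rot: [0.527, 0.85, -0.001, -0.0]
ft_force: [0.0, -1.2, -0.4]
grip_width: 0.136
grasp_force: 43.2
```

Run:
```python
from h import *
where(); o=get_obs(); c=camera("wrist"); np.savez("wd.npz",p=o["position"],q=o["ee_rot"],**c); cv2.imwrite("pics/wd.png",c["color"][...,::-1])
delta(-34,-68,68,0)
```

```text
t 21.05 holder xyz mm -35.5 -70.4 119.4 yaw -0.0022 F x,y,z -0.55 -1.12 -0.35 w 0.13563283315679256 43.164677023887634
delta [0.0024 0.0016 0.0515] turn [-0.0012  0.0005 -0.0026]
```

View pics/wd.png

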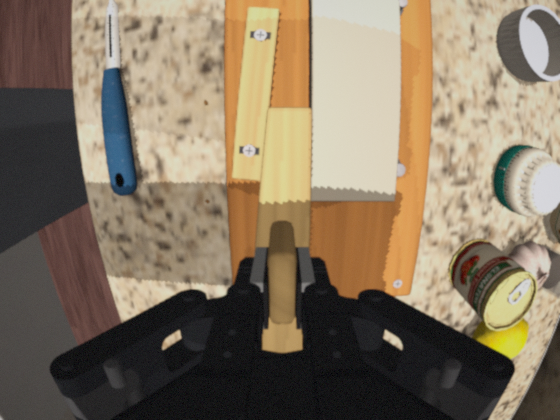

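The wedge is held parallel to the stone with its thin end at (290,110) leading over the slot. I'll measure its clearances before lowering it.

Run:
```python
from h import *
d=dict(np.load("wd.npz"))
def px(n,p,h): print(n,wray(d,p,h).round(1).tolist())
g=d["color"].astype(float)
print(g[150,255:320:2,2].astype(int).tolist()); print(g[60,255:320:2,2].astype(int).tolist())
H,S,V=cv2.split(cv2.cvtColor(d["color"],cv2.COLOR_RGB2HSV)); print(H[150,255:320:3].tolist(),S[150,255:320:3].tolist())
px("wedge thin L,R",[(268,108),(310.5,108)],.0935); px("wedge R low",[(311,190)],.0935)
px("stone near",[(310.5,60),(310.5,190)],.048); px("stone corner end",[(311,196)],.048)
px("fence inner end",[(260,181),(280,9)],.030)
```

```text
[145, 81, 116, 138, 118, 136, 146, 147, 145, 142, 140, 142, 140, 139, 143, 147, 143, 142, 137, 138, 140, 144, 144, 139, 137, 138, 135, 120, 121, 192, 196, 196, 197]
[134, 134, 137, 132, 130, 131, 135, 140, 142, 108, 65, 78, 74, 74, 76, 76, 73, 75, 78, 80, 83, 83, 77, 78, 77, 70, 74, 49, 84, 176, 193, 194, 192]
[4, 19, 23, 22, 25, 24, 24, 22, 23, 24, 26, 24, 22, 23, 24, 23, 23, 22, 19, 22, 26, 25] [12, 61, 94, 101, 87, 87, 91, 94, 93, 92, 85, 91, 97, 95, 90, 92, 97, 98, 111, 40, 28, 29]
wedge thin L,R [[-42.2, 4.1], [-21.9, 4.1]]
wedge R low [[-21.1, -36.3]]
stone near [[-18.1, 35.0], [-17.3, -47.4]]
stone corner end [[-16.9, -51.3]]
fence inner end [[-50.9, -45.3], [-36.8, 74.4]]
```

move_arm(
  plan=[
    {"delta_pos": [0.002,0,0.025],"turn": [0,0,-0.002],"fingers": 1},
    {"delta_pos": [0.002,0,0.042],"turn": [0,0,-0.002],"fingers": 1},
    {"delta_pos": [0.002,0,0.049],"turn": [0,0,-0.002],"fingers": 1},
    {"delta_pos": [0.002,0,0.051],"turn": [0,0,-0.002],"fingers": 1},
    {"delta_pos": [0.002,0,0.052],"turn": [0,0,-0.002],"fingers": 1},
    {"delta_pos": [0.002,0,0.052],"turn": [0,0,-0.002],"fingers": 1},
  ],
)

```text
clock: 21.85
position: [0.498, 0.225, 0.0679]
ee_rot: [0.525, 0.851, -0.0, -0.0]
ft_force: [-1.0, 0.7, -0.8]
grip_width: 0.126
grasp_force: 43.1
```

```bash
python3 -c "
from h import *
where()"
```

```text
t 21.85 holder xyz mm -34.7 -66.2 67.9 yaw 0.0022 F x,y,z -0.58 1.02 -0.81 w 0.12630450173932237 43.10816824436188
```

move_arm(
  plan=[
    {"delta_pos": [0,0,0.001],"turn": [0,0,0.001],"fingers": 1},
    {"delta_pos": [0,0,0.002],"turn": [0,0,0.001],"fingers": 1},
    {"delta_pos": [0,0,0.0025],"turn": [0,0,0.001],"fingers": 1},
  ],
)

```text
clock: 22.22
position: [0.4979, 0.225, 0.0659]
ee_rot: [0.526, 0.851, -0.0, -0.0]
ft_force: [-5.2, -2.9, 15.0]
grip_width: 0.133
grasp_force: 45.3
```

```bash
python3 -c "
from h import *
where()"
```

```text
t 22.225 holder xyz mm -34.8 -66.2 65.9 yaw 0.0012 F x,y,z -5.89 -0.28 14.98 w 0.13289634254389415 45.271239280700684
```

move_arm(
  plan=[
    {"delta_pos": [0,-0.0005,-0.0015],"turn": [0,0,0],"fingers": 1},
    {"delta_pos": [0,-0.0005,-0.0015],"turn": [0,0,0],"fingers": 1},
  ],
)

```text
clock: 22.48
position: [0.4973, 0.2247, 0.0666]
ee_rot: [0.526, 0.851, -0.0, -0.0]
ft_force: [-0.4, 0.1, -0.1]
grip_width: 0.13
grasp_force: 43.1
```

```bash
python3 -c "
from h import *
where()"
```

```text
t 22.475 holder xyz mm -35.5 -66.2 66.6 yaw 0.0013 F x,y,z -0.26 0.29 -0.14 w 0.1298413351595792 43.13354551792145
```

move_arm(
  plan=[
    {"delta_pos": [0.004,0.0005,0],"turn": [0,0,0],"fingers": 1},
    {"delta_pos": [0.009,0.001,0],"turn": [0,0,0],"fingers": 1},
    {"delta_pos": [0.014,0.001,0],"turn": [0,0,0],"fingers": 1},
    {"delta_pos": [0.018,0.001,0],"turn": [0,0,0],"fingers": 1},
  ],
)

```text
clock: 22.98
position: [0.4901, 0.2417, 0.0665]
ee_rot: [0.525, 0.851, -0.0, -0.0]
ft_force: [1.4, 0.3, -1.0]
grip_width: 0.133
grasp_force: 43.1
```

```bash
python3 -c "
from h import *
where()"
```

```text
t 22.975 holder xyz mm -34.3 -47.8 66.5 yaw 0.0014 F x,y,z 1.41 -0.32 -1.02 w 0.13281660328636652 43.122557401657104
```

move_arm(
  plan=[
    {"delta_pos": [0.003,0.0003,0],"turn": [0,0,0],"fingers": 1},
    {"delta_pos": [0.006,0.0006,0],"turn": [0,0,0],"fingers": 1},
    {"delta_pos": [0.009,0.001,0],"turn": [0,0,0],"fingers": 1},
  ],
)

```text
clock: 23.35
position: [0.487, 0.2499, 0.0666]
ee_rot: [0.526, 0.851, -0.0, -0.0]
ft_force: [0.5, 0.2, -0.0]
grip_width: 0.131
grasp_force: 43.1
```

```bash
python3 -c "
from h import *
where()"
```

```text
t 23.35 holder xyz mm -33.4 -39.1 66.6 yaw 0.001 F x,y,z 0.57 -0.06 -0.03 w 0.13057418096522017 43.125978112220764
```

move_arm(
  plan=[
    {"delta_pos": [0.002,0.0002,0],"turn": [0,0,0],"fingers": 1},
    {"delta_pos": [0.004,0.0004,0],"turn": [0,0,0],"fingers": 1},
    {"delta_pos": [0.006,0.0006,0.0],"turn": [0,0,0],"fingers": 1},
  ],
)

```text
clock: 23.72
position: [0.4849, 0.2554, 0.0666]
ee_rot: [0.526, 0.851, -0.0, -0.0]
ft_force: [1.7, 0.5, -0.8]
grip_width: 0.13
grasp_force: 43.1
```

```bash
python3 -c "
from h import *
where()"
```

```text
t 23.725 holder xyz mm -32.9 -33.2 66.6 yaw 0.0011 F x,y,z 1.72 -0.31 -0.78 w 0.1300351012693654 43.124690651893616
```

move_arm(
  plan=[
    {"delta_pos": [0,0,0.0006],"turn": [0,0,0],"fingers": 1},
    {"delta_pos": [0,0,0.0006],"turn": [0,0,0],"fingers": 0.5},
    {"delta_pos": [0,0,0.0006],"turn": [0,0,0],"fingers": 0.5},
    {"delta_pos": [0,0,0.0006],"turn": [0,0,0],"fingers": 0.5},
    {"delta_pos": [0,0,-0.04],"turn": [0,0,0],"fingers": 0.5},
    {"delta_pos": [-0.03,0.001,-0.06],"turn": [0,0,0],"fingers": 0.5},
    {"delta_pos": [-0.08,0.001,-0.06],"turn": [0,0,0],"fingers": 1},
    {"delta_pos": [-0.1,0.001,-0.06],"turn": [0,0,0],"fingers": 1},
    {"delta_pos": [-0.1,0.001,-0.06],"turn": [0,0,0],"fingers": 1},
  ],
)

```text
clock: 24.85
position: [0.5311, 0.1647, 0.1266]
ee_rot: [0.527, 0.85, -0.001, -0.0]
ft_force: [0.2, 0.8, -0.6]
grip_width: -0.0
grasp_force: 0.0
```

Run:
```python
from h import *
where(); o=get_obs(); c=camera("wrist"); np.savez("we.npz",p=o["position"],q=o["ee_rot"],**c); cv2.imwrite("pics/we.png",c["color"][...,::-1])
delta(-33,-133,38)
```

```text
t 24.85 holder xyz mm -32.0 -135.0 126.6 yaw -0.002 F x,y,z 0.54 0.64 -0.57 w -0.00011746643449453152 0.0
delta [ 0.0002 -0.001   0.0884] turn [-0.0012 -0.0003  0.0002]
```

View pics/we.png

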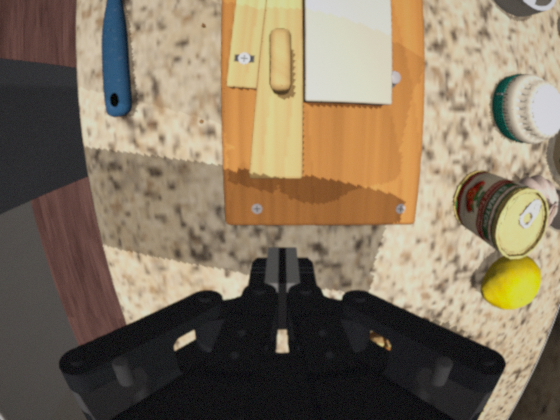

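The wedge lies flat in the slot beside the stone, with its thick end at (277,178). Next I'll lower the closed fingers behind it.

```bash
python3 -c "
from h import *
d=dict(np.load('we.npz'));print(wray(d,[(277,178),(251,178),(303,179),(302,100)],.04),wray(d,[(306,60),(306,98)],.048))"
```

```text
[[ -35.52045477 -107.25283338]
 [ -53.32212102 -107.17376506]
 [ -17.75296777 -107.94838835]
 [ -18.86296612  -54.38107347]] [[-16.81935476 -28.53335841]
 [-16.80397528 -53.35953793]]
```

move_arm(
  plan=[
    {"delta_pos": [0,-0.002,0.04],"turn": [0,0,0],"fingers": 1},
    {"delta_pos": [0,-0.002,0.08],"turn": [0,0,0],"fingers": 1},
    {"delta_pos": [0,-0.002,0.088],"turn": [0,0,0],"fingers": 1},
    {"delta_pos": [0,-0.002,0.089],"turn": [0,0,0],"fingers": 1},
    {"delta_pos": [0,-0.002,0.089],"turn": [0,0,0],"fingers": 1},
  ],
)

```text
clock: 25.52
position: [0.5296, 0.1662, 0.039]
ee_rot: [0.525, 0.851, 0.001, 0.0]
ft_force: [-0.4, 0.6, -0.1]
grip_width: -0.0
grasp_force: 0.0
```

```bash
python3 -c "
from h import *
where()"
```

```text
t 25.525 holder xyz mm -32.7 -133.0 39.0 yaw 0.0015 F x,y,z -0.11 0.69 -0.07 w -4.704971017344492e-06 0.0
```

move_arm(
  plan=[
    {"delta_pos": [0.003,-0.003,0],"turn": [0,0,0],"fingers": 1},
    {"delta_pos": [0.008,-0.003,0],"turn": [0,0,0],"fingers": 1},
    {"delta_pos": [0.011,-0.003,0],"turn": [0,0,0],"fingers": 1},
    {"delta_pos": [0.013,-0.003,0],"turn": [0,0,0],"fingers": 1},
    {"delta_pos": [0.014,-0.003,0],"turn": [0,0,0],"fingers": 1},
  ],
)

```text
clock: 26.15
position: [0.5197, 0.1768, 0.0375]
ee_rot: [0.526, 0.851, -0.0, -0.0]
ft_force: [1.0, -0.9, 0.3]
grip_width: 0.002
grasp_force: 0.3
```

move_arm(
  plan=[
    {"delta_pos": [0.001,0,0],"turn": [0,0,0],"fingers": 1},
    {"delta_pos": [0.002,0,0],"turn": [0,0,0],"fingers": 1},
  ],
)

```text
clock: 26.4
position: [0.5189, 0.1783, 0.0375]
ee_rot: [0.526, 0.851, -0.0, -0.0]
ft_force: [0.8, -0.2, -0.0]
grip_width: -0.001
grasp_force: 0.3
```

```bash
python3 -c "
from h import *
where()"
```

```text
t 26.4 holder xyz mm -36.9 -117.4 37.5 yaw 0.001 F x,y,z 0.63 -0.58 -0.01 w -0.0012204784197636627 0.290160815929994
```

Light contact, and the wedge is sliding. I'll keep pushing.

move_arm(
  plan=[
    {"delta_pos": [0.0015,0,0],"turn": [0,0,0],"fingers": 1},
    {"delta_pos": [0.003,0,0],"turn": [0,0,0],"fingers": 1},
  ],
)

```text
clock: 26.65
position: [0.5175, 0.1812, 0.0375]
ee_rot: [0.526, 0.851, -0.0, -0.0]
ft_force: [-0.3, -1.3, 1.0]
grip_width: 0.0
grasp_force: 0.3
```

move_arm(
  plan=[
    {"delta_pos": [0.001,0,0],"turn": [0,0,0],"fingers": 1},
    {"delta_pos": [0.002,0,0],"turn": [0,0,0],"fingers": 1},
  ],
)

```text
clock: 26.9
position: [0.5166, 0.183, 0.0375]
ee_rot: [0.526, 0.851, -0.0, -0.0]
ft_force: [-0.3, -0.6, 0.1]
grip_width: -0.002
grasp_force: 0.3
```

move_arm(
  plan=[
    {"delta_pos": [0.001,0,0],"turn": [0,0,0],"fingers": 1},
    {"delta_pos": [0.002,0,0],"turn": [0,0,0],"fingers": 1},
  ],
)

```text
clock: 27.15
position: [0.5158, 0.1847, 0.0376]
ee_rot: [0.526, 0.851, -0.0, -0.0]
ft_force: [1.3, -0.6, 0.4]
grip_width: -0.002
grasp_force: 0.6
```

```bash
python3 -c "
from h import *
where()"
```

```text
t 27.15 holder xyz mm -36.8 -110.3 37.6 yaw 0.0011 F x,y,z 0.91 -1.17 0.38 w -0.0020302744318725884 0.6170197203755379
```

move_arm(
  plan=[
    {"delta_pos": [0.001,0,0],"turn": [0,0,0],"fingers": 1},
    {"delta_pos": [0.002,0,0],"turn": [0,0,0],"fingers": 1},
  ],
)

```text
clock: 27.4
position: [0.5149, 0.1865, 0.0376]
ee_rot: [0.526, 0.851, -0.0, -0.0]
ft_force: [2.0, -1.6, 0.4]
grip_width: -0.002
grasp_force: 0.8
```

move_arm(
  plan=[
    {"delta_pos": [0.001,0,0],"turn": [0,0,0],"fingers": 1},
  ],
)

```text
clock: 27.52
position: [0.5146, 0.1872, 0.0376]
ee_rot: [0.526, 0.851, -0.0, -0.0]
ft_force: [3.1, -2.8, -0.9]
grip_width: -0.001
grasp_force: 1.9
```

move_arm(
  plan=[
    {"delta_pos": [0.001,0,0],"turn": [0,0,0],"fingers": 1},
  ],
)

```text
clock: 27.65
position: [0.5144, 0.1877, 0.0376]
ee_rot: [0.526, 0.851, -0.0, 0.0]
ft_force: [3.8, -3.5, -0.3]
grip_width: 0.004
grasp_force: 2.7
```

```bash
python3 -c "
from h import *
where()"
```

```text
t 27.65 holder xyz mm -36.7 -107.0 37.6 yaw 0.0006 F x,y,z 1.89 -4.8 -0.34 w 0.0037632590162356983 2.6988812934723683
```

Jamming has begun (4.8 N along the slot). I'll press on to about 11 N.

move_arm(
  plan=[
    {"delta_pos": [0.001,0,0],"turn": [0,0,0],"fingers": 1},
  ],
)

```text
clock: 27.78
position: [0.5143, 0.1881, 0.0377]
ee_rot: [0.526, 0.85, -0.001, 0.001]
ft_force: [5.1, -6.6, -0.3]
grip_width: -0.001
grasp_force: 4.1
```

move_arm(
  plan=[
    {"delta_pos": [0.0007,0,0],"turn": [0,0,0],"fingers": 1},
  ],
)

```text
clock: 27.9
position: [0.5142, 0.1882, 0.0377]
ee_rot: [0.526, 0.85, -0.001, 0.001]
ft_force: [4.8, -7.1, -0.7]
grip_width: 0.002
grasp_force: 4.6
```

```bash
python3 -c "
from h import *
where()"
```

```text
t 27.9 holder xyz mm -36.6 -106.4 37.7 yaw -0.0002 F x,y,z 1.14 -8.46 -0.71 w 0.0018583144682924623 4.635800570431456
```

move_arm(
  plan=[
    {"delta_pos": [0.0007,0,0],"turn": [0,0,0],"fingers": 1},
    {"delta_pos": [0.0007,0,0],"turn": [0,0,0],"fingers": 1},
  ],
)

```text
clock: 28.15
position: [0.5141, 0.1884, 0.0378]
ee_rot: [0.526, 0.85, -0.001, 0.001]
ft_force: [7.1, -6.8, 0.6]
grip_width: 0.001
grasp_force: 4.9
```

```bash
python3 -c "
from h import *
where()"
```

```text
t 28.15 holder xyz mm -36.6 -106.2 37.8 yaw -0.0008 F x,y,z 3.28 -9.23 0.64 w 0.0006044789289226889 4.870879435675306
```

move_arm(
  plan=[
    {"delta_pos": [0.0008,0,0],"turn": [0,0,0],"fingers": 1},
    {"delta_pos": [0.0008,0,0],"turn": [0,0,0],"fingers": 1},
  ],
)

```text
clock: 28.4
position: [0.5141, 0.1886, 0.0378]
ee_rot: [0.527, 0.85, -0.001, 0.001]
ft_force: [6.0, -10.0, -0.4]
grip_width: -0.004
grasp_force: 5.8
```

```bash
python3 -c "
from h import *
where()"
```

```text
t 28.4 holder xyz mm -36.6 -106.0 37.8 yaw -0.0012 F x,y,z 0.88 -11.6 -0.37 w -0.003960372580262584 5.760934883946902
```

11.6 N with no further travel, so it is jammed. I'll back off and check both pins and the stop.

move_arm(
  plan=[
    {"delta_pos": [-0.012,0,0],"turn": [0,0,0],"fingers": 1},
    {"delta_pos": [-0.017,0,-0.04],"turn": [0,0,0],"fingers": 1},
    {"delta_pos": [-0.017,0.01,-0.082],"turn": [0,0,0],"fingers": 1},
    {"delta_pos": [-0.017,0.06,-0.082],"turn": [0,0,0],"fingers": 1},
    {"delta_pos": [-0.017,0.076,-0.082],"turn": [0,0,0],"fingers": 1},
    {"delta_pos": [-0.017,0.076,-0.082],"turn": [0,0,0],"fingers": 1},
    {"delta_pos": [-0.017,0.076,-0.082],"turn": [0,0,0],"fingers": 1},
  ],
)

```text
clock: 29.28
position: [0.5873, 0.2095, 0.1191]
ee_rot: [0.526, 0.851, -0.001, -0.001]
ft_force: [0.5, -0.1, 0.4]
grip_width: -0.001
grasp_force: 0.0
```

```bash
python3 gap.py wb3 -35.3
```

```text
t 29.275 holder xyz mm 38.3 -120.0 119.1 yaw 0.001 F x,y,z 0.43 -0.36 0.42 w -0.0009487826365663692 0.0
[([284, 25, 20, 99, 577], [289.4, 84.0])]
slope 0.0021 edge at pin y 40.77 gap 0.13 100
```

move_arm(
  plan=[
    {"delta_pos": [0.05,0,0],"turn": [0,0,0],"fingers": 1},
    {"delta_pos": [0.11,0,0],"turn": [0,0,0],"fingers": 1},
    {"delta_pos": [0.11,0,0],"turn": [0,0,0],"fingers": 1},
    {"delta_pos": [0.11,0,0],"turn": [0,0,0],"fingers": 1},
  ],
)

```text
clock: 29.82
position: [0.5386, 0.3078, 0.1196]
ee_rot: [0.525, 0.851, -0.001, -0.0]
ft_force: [-0.3, 0.1, -0.2]
grip_width: 0.001
grasp_force: 0.0
```

```bash
python3 gap.py wa3 84.5
python3 - <<'E'
from h import *
f=[cv2.imread(f"pics/{n}.png") for n in("wa2","wa3","wb3")]
cv2.imwrite("pics/fin.png",np.hstack([cv2.resize(i[0:220,195:325],(266,450),interpolation=cv2.INTER_CUBIC) for i in f]))
# stone free-end and stop-side position before / after
for n in("wb2","wb3"):
    d=dict(np.load(n+".npz")); b=d["color"].astype(float)[...,2]
    r=[next(j for j in range(100,160) if b[j,u]<(b[100,u]*.65)) for u in range(240,275,5)]
    print(n,"free end y",np.median(wray(d,[(u,x-.5) for u,x in zip(range(240,275,5),r)],.048)[:,1]).round(2))
for n in("wa2","wa3"):
    d=dict(np.load(n+".npz")); b=d["color"].astype(float)[...,2]
    print(n,[ [j for j in range(2,60) if b[j,u]<150][-1:] for u in range(215,275,10)])
E
```

```text
t 29.825 holder xyz mm 38.6 -10.3 119.6 yaw 0.0016 F x,y,z -0.21 0.17 -0.18 w 0.0009538319668575875 0.0
[([284, 25, 19, 105, 517], [289.6, 77.9])]
slope -0.0021 edge at pin y 40.95 gap -0.05 136
wb2 free end y -54.86
wb3 free end y -54.58
wa2 [[6], [3], [12], [11], [11], []]
wa3 [[9], [7], [16], [15], [15], [4]]
```

View pics/fin.png

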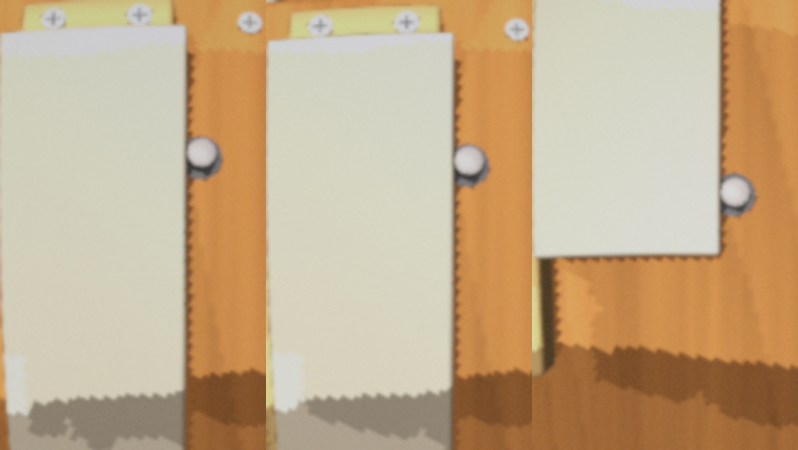

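After clamping, the stone is tangent to pin_a (468,160) and pin_b (735,193), with gaps of 0.1 mm or less. It is flush to the stop and the wedge sits beside it. I'll lift clear and hand in.

move_arm(
  plan=[
    {"delta_pos": [0,0,-0.05],"turn": [0,0,0],"fingers": 1},
    {"delta_pos": [0,0,-0.1],"turn": [0,0,0],"fingers": 1},
    {"delta_pos": [0,0,-0.1],"turn": [0,0,0],"fingers": 1},
    {"delta_pos": [0,0,-0.1],"turn": [0,0,0],"fingers": 1},
  ],
)

```text
clock: 30.38
position: [0.5393, 0.3071, 0.219]
ee_rot: [0.526, 0.85, -0.001, -0.0]
ft_force: [-0.2, -0.7, -1.1]
grip_width: -0.001
grasp_force: 0.0
```

```bash
python3 -c "
from workcell import hand_in
print(hand_in())"
```

```text
the job is handed in; nothing more can be done
None
```

I handed the job in at about 30 s: the stone is seated on both pins (measured gaps 0.1 mm or less) and looks flush with the end stop, the wedge is jammed in at about 11.6 N and let go, and I moved nothing else; no verdict came back.

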